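# Clip a sample slide for a reading, then unclip it

## Robot

A 7-joint arm with a two-finger parallel gripper is mounted at the origin on the work surface; the furniture and walls round the work are solid. World frame = base frame: x ahead of the robot, y to its left, z up, the work surface at z = 0. Lengths are in m, angles in rad, forces in N, time in s.
With the tool pointing down it reaches from about 0.4 to 0.85 m from the base axis. Payload 4.5 kg.
Tool frame: the origin (TCP) lies midway between the tips of the shut fingers; the grasp point (between the pads) lies 19 mm behind it; z points along the fingers, y is the direction in which the jaws open and shut (so a half turn about z gives the same grasp; the last joint's range is limited). The gripper opens to 88 mm and grips with 3 to 60 N. Pads are 18 mm wide; open, the fingers measure 123 mm over their backs; the gripper's body (75 mm by 187 mm) begins 45 mm behind the grasp point.
Start: joints at [1.197, 0.689, -0.195, 1.565, 0.157, 0.902, -0.215], TCP at [0.248, -0.574, 0.239] pointing down, gripper open.
Joint ranges: [-3.01, 3.01], [-0.46, 2.08], [-1.47, 1.51], [0.13, 2.56], [-1, 4.14], [0.04, 2.09], [-2.66, 2.66]. Speed limits (rad/s): [2.57, 2.57, 3.14, 3.14, 3.14, 3.14, 3.14].

## Interface

Orientations are given as a unit quaternion [x, y, z, w].
In Python, from plant import r gives the robot as it stands.
- The arm moves only by the tool play_rows, never from a script. Its argument "targets" is a list of rows, each an object of numbers: "jaw": the closure, from 0 (fully open) to 1 (shut); "dx", "dy", "dz": the shift along the tool's x, y, z in m; "yaw": the turn about the tool's z in rad. A call has exactly 5 rows; each row shifts and turns the pose as measured when the row begins, along the tool's axes as they then stand; what a row does not reach is not made up. A row lasts 1/10 s, in which the tool goes at most 50 mm and 8.59 degrees, less where a joint would pass 70% of its speed; a pose out of reach is approached as far as the arm can. A call with a gripper value outside its range is refused whole. The fingers move at their own pace and stop on an object; "squeeze" is the grip in N (left out, the last holds). Time passes only in rows, so rows that do not move let the fingers close, or fill a call up. It gives the time, the measured TCP pose, the force and the opening at its end, in the units of the state.
- r.get_state(): the state, without advancing time (a new reading comes with each control period).
- r.snapshot(name): name is "scene" or "side" or "wrist"; returns a dict with "frame" (420x560x3 uint8, red, green, blue), "z_map" (420x560 float32, m along the optical axis (not along the pixel's ray), 0 where there is no reading), "mtx" (3x3 intrinsics, pixels), "dist_coeffs" ([k1, k2, p1, p2, k3] as OpenCV has them; the pictures are not rectified), "position" and "orientation" of the camera in the world; the wrist camera has in their place "T_tool_cam" (4x4, takes a point from camera to tool coordinates, whose origin is the TCP and whose axes are the flange's). Camera axes: x right, y up, looking along -z (the intrinsics and any distortion apply to the point x, -y, -z); pixel columns grow to the right and rows downward; lengths in m; the calibration is good to about 2 mm. A picture is of the moment at which its call begins: read the wrist's pose just before it.
- r.finish_job(): hands the job in, once; it reports no verdict.
The state is a dict: "clock": time; "q": joint angles; "qd": joint speeds; "joint_torque": joint torques, N m; "tool_pos": TCP position; "eef_rot": TCP orientation; "contact_force": force on the tool from outside, world axes, zero at the start; "moment": the same for the moment, N m; "opening": opening from 0.0 (shut) to 1.0 (fully open).
Only numpy, scipy, OpenCV 4.12 (cv2) and the standard library are available. Lean on these libraries where they do the work, as an engineer would, in place of code of your own. Each camera call takes 0.05 s, during which the arm holds its last target.

## Task

On the sample reader, swing the spring clip round its pivot screw onto the front edge of the slide, so that the slide goes fully home against the back fence and the clip's rolled toe rides up onto the glass and comes to bear firmly but gently against the red sample block, never pressing hard on the slide. With the clip left there, press the blue button fully down to take the reading, then swing the clip well clear of the slide again, leaving the slide fully home. Leave the things standing round the reader where they are.

Things in the scene. Friction and masses are not known exactly. Their poses are not given: they have to be found in the camera images.
- reader: the sample reader, fixed: a white box with an aluminium stage on top, 150 (x) x 215 (y) x 34 mm high. Origin: centre of its underside on the bench; x points to its back (away from the robot at yaw 0), y to its left, z up
- clip_pivot (a point): axis of the clip's pivot screw at the level of the stage top (34 mm above the bench), at x +5, y -33 mm in the reader's frame. The screw's head ends 26 mm above the stage. The clip turns about the vertical here with slight friction and stays where it is left; it can turn from 1.5 rad before pointing along the reader's +y (parked, towards the front) to 0.25 rad past it
- clip: the spring clip: a dark steel hub on the pivot screw with a rigid arm that carries an orange finger post, and under the arm a longer sprung steel leaf with a rolled toe. Origin at the pivot, at the stage top; its y axis points along the arm from the pivot to the toe, z up. Swinging towards the slide turns it clockwise seen from above
- clip_toe (a point): lowest point of the clip's toe, a steel roll of radius 7 mm, 78 mm from the pivot axis. It hangs 3.5 mm above the stage, sprung down with about 2.5 N (lifts 4.5 mm at most). Pushed sideways it slides the slide home, rides up its edge at up to 5 N at the toe (8 N at the post), then runs easily on the glass (1-3 N at the post) to the block, a hard stop; 2 to 6 N on it is right, over 10 N harmful
- post_top (a point): centre of the top of the clip's upright orange finger post, a round post of 12 mm diameter on the hub's rigid arm, which rises from 21 to 53 mm above the stage, 48 mm from the pivot axis on the line to the toe. Push it sideways either way, or hold it, to swing the clip; fingertips must stay at least 23 mm above the stage to pass over the arm and the block
- slide: the loose slide: a green glass plate 52 (x) x 76 (y) x 6 mm, about 0.1 kg, with a red block 22 (x) x 30 (y) x 10 mm stuck on its top, block top 16 mm above the stage. Origin: centre of the plate's underside. Front edge at x -26 mm; the block's front face is anywhere from x -12 to 0 mm, as it was stuck on by hand and is not measured: find it by feel. The slide starts 4 to 9 mm short of home
- nest: the black adjustable nest screwed to the stage, fixed for the run (set differently each time): a back fence 92 mm long, 8 mm high, and two low side cheeks, open to the front. Origin: where the slide's origin lies when the slide is fully home, at the stage top; x points to the fence, whose face is at x +26 mm; y to the left; the cheeks leave the slide 2 mm play each side
- button (a joint): travel of the blue button on the stage in m: 0 up, 0.006 fully down; it springs back, fully down takes 5 N
- button_top (a point): centre of the top face of the blue button (diameter 24 mm), 22 mm above the stage when up; it moves with the button, which is pressed straight down
- vial: bystander: a vial with blue cap, 27 mm diameter x 58 mm high, standing left of the reader; origin at its underside
- petri_dish: bystander: a glass petri dish, 71 mm diameter x 15 mm, lying right of the reader; origin at its underside
- tweezers: bystander: steel tweezers, 125 mm long, 8 mm high, lying in front of the reader; origin at the underside
- beaker: bystander: a glass beaker, 54 mm diameter x 70 mm high, standing right of the reader towards the robot; origin at its underside
Things that resemble listed ones, but are neither listed nor needed, are in the scene too. There is more than one size of the slide; the one meant has the size given above.

How it is judged:
By the outcome, as a careful person would: the job done as asked, in the order asked, and still so for the second after the job is handed in, with the robot touching nothing.
It also fails if it takes over 72 s, if anything falls off the work surface, if the arm or the gripper's body presses on something with over 40 N, if the wrist force passes 120 N, or if a joint passes its speed limit or range.

## Working session

There is one attempt and no reset: what is moved stays moved. The work goes in short steps, Python scripts to look and compute and a tool call to move; the robot and the scene stay as the last step left them, time stands still between calls to the robot, and variables do not carry over. Pictures are saved under pics/ and viewed, and the job is handed in when it is done.

Besides the shell and the picture viewer there is one more tool, called after "Call:" as a command line: name --argument value ..., lists and objects as JSON in quotes. play_rows: Moves the arm, as the interface text tells. Its arguments: {"type":"object","properties":{"targets":{"type":"array"},"squeeze":{"type":"number"}},"required":["targets"]}

```bash
ls; mkdir -p pics; python3 - <<'E'
from plant import r
import cv2,numpy as np,pickle
s=r.get_state();print(s)
for n in ["scene","side","wrist"]:
    d=r.snapshot(n);pickle.dump(d,open(f"{n}0.pkl","wb"))
    cv2.imwrite(f"pics/{n}0.png",d["frame"][:,:,::-1])
    print(n,{k:(v if k not in("frame","z_map") else v.shape) for k,v in d.items()})
E
```

```text
pics
{'clock': 0.0, 'q': array([ 1.19680659,  0.68998089, -0.19457263,  1.56634848,  0.15732975,
        0.90248409, -0.21509025]), 'qd': array([0.00139123, 0.00129233, 0.00126505, 0.00075232, 0.0013343 ,
       0.00172076, 0.00141314]), 'joint_torque': array([ 1.15625435e-04, -5.27573669e+01, -1.26686431e+00, -1.53435141e+01,
       -5.25362988e-02,  6.56232121e-03,  1.76056801e-04]), 'tool_pos': array([ 0.24759074, -0.57317998,  0.23791227]), 'eef_rot': array([ 9.79268906e-01,  2.02562532e-01, -2.41351192e-04, -8.78425394e-04]), 'contact_force': array([ 0.52143732,  0.50282194, -0.14622808]), 'moment': array([ 0.02136441, -0.03055133, -0.02996425]), 'opening': 1.0002742128263915}
scene {'frame': (420, 560, 3), 'z_map': (420, 560), 'mtx': array([[474.67981501,   0.        , 270.77128401],
       [  0.        , 474.67981501, 210.94331171],
       [  0.        ,   0.        ,   1.        ]]), 'dist_coeffs': array([-0.07668525,  0.        ,  0.        ,  0.        ,  0.        ]), 'position': array([-3.58404438e-04,  4.20674211e-01,  6.75536521e-01]), 'orientation': array([-0.17759084,
[... 426 characters left out ...]
12, 0.43187779, 0.89659722, 0.08929478])}
wrist {'frame': (420, 560, 3), 'z_map': (420, 560), 'mtx': array([[296.90842728,   0.        , 275.54075707],
       [  0.        , 296.90842728, 210.97587498],
       [  0.        ,   0.        ,   1.        ]]), 'dist_coeffs': array([-0.05370532,  0.        ,  0.        ,  0.        ,  0.        ]), 'T_tool_cam': array([[-9.88807435e-05,  9.60887674e-01,  2.76938383e-01,
         7.24141636e-02],
       [ 9.99999774e-01,  2.79205869e-04, -6.11705592e-04,
        -9.58601285e-04],
       [-6.65103185e-04,  2.76938259e-01, -9.60887485e-01,
        -1.45840518e-01],
       [ 0.00000000e+00,  0.00000000e+00,  0.00000000e+00,
         1.00000000e+00]])}
```

View pics/scene0.png

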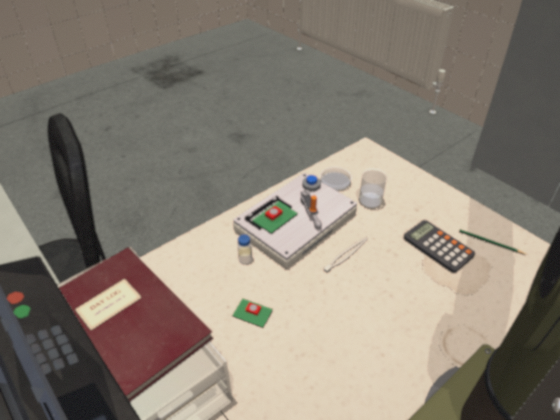

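View pics/side0.png

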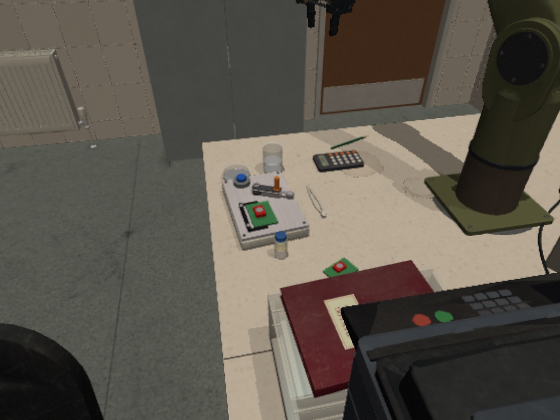

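View pics/wrist0.png

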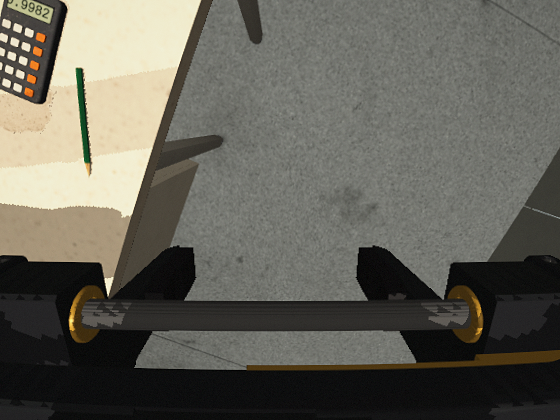

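```bash
cat > h.py <<'E'
import numpy as np,cv2,pickle
from scipy.spatial.transform import Rotation as R
def cam(d,st=None):
    if "position" in d: return R.from_quat(d["orientation"]).as_matrix(),np.array(d["position"])
    T=np.eye(4);T[:3,:3]=R.from_quat(st["eef_rot"]).as_matrix();T[:3,3]=st["tool_pos"]
    M=T@d["T_tool_cam"];return M[:3,:3],M[:3,3]
def rays(d,px,st=None):
    p=cv2.undistortPoints(np.array(px,float).reshape(-1,1,2),d["mtx"],d["dist_coeffs"])[:,0]
    Rm,t=cam(d,st)
    return np.c_[p[:,0],-p[:,1],-np.ones(len(p))]@Rm.T,t
def plane(d,px,z,st=None):
    v,t=rays(d,px,st);return t+v*((z-t[2])/v[:,2])[:,None]
def proj(d,P,st=None):
    Rm,t=cam(d,st);q=(np.array(P,float).reshape(-1,3)-t)@Rm
    q=q*[1,-1,-1]
    return cv2.projectPoints(q,np.zeros(3),np.zeros(3),d["mtx"],d["dist_coeffs"])[0][:,0]
def depthpts(d,px,st=None):
    v,t=rays(d,px,st);px=np.array(px,int).reshape(-1,2);z=d["z_map"][px[:,1],px[:,0]]
    return t+v*z[:,None]
def load(n):return pickle.load(open(n+".pkl","rb"))
E
python3 - <<'E'
from h import *
for n in["scene","side"]:
    d=load(n+"0");f=d["frame"]
    x0,y0,x1,y1=(210,140,400,290) if n=="scene" else (200,130,350,270)
    im=cv2.resize(f[y0:y1,x0:x1,::-1],None,fx=4,fy=4,interpolation=cv2.INTER_CUBIC)
    cv2.imwrite(f"pics/{n}0c.png",im)
d=load("scene0");print(depthpts(d,[[236,222],[288,260],[355,207],[302,178],[313,200],[273,212],[312,181],[245,242],[336,180],[372,178],[347,254]]))
d=load("side0");print(depthpts(d,[[240,238],[305,231],[277,178],[261,211],[242,178],[281,236],[236,172]]))
E
```

```text
[[ 5.69407693e-01  5.01387029e-02  3.22429816e-02]
 [ 4.32634899e-01  3.35410225e-02  2.57061377e-02]
 [ 4.55553241e-01 -1.69431281e-01  2.25395936e-02]
 [ 5.84429236e-01 -1.38462080e-01  3.66220928e-02]
 [ 4.78437707e-01 -6.82931185e-02  8.32799395e-02]
 [ 5.29011417e-01 -1.11147484e-02  5.08846456e-02]
 [ 5.46948970e-01 -1.31775141e-01  5.46887001e-02]
 [ 4.93833625e-01  8.36818313e-02  5.80571679e-02]
 [ 5.59933339e-01 -2.21649075e-01  3.09198208e-03]
 [ 4.80730523e-01 -2.46165759e-01  4.41986966e-02]
 [ 3.88289373e-01 -7.86583241e-02 -2.72665847e-04]]
[[ 0.57861621  0.03933422  0.023894  ]
 [ 0.44055874  0.03994058  0.01852966]
 [ 0.47966966 -0.06744343  0.08706442]
 [ 0.52586082 -0.01097914  0.04638712]
 [ 0.55160074 -0.12706437  0.05583626]
 [ 0.50129842  0.08467025  0.05685785]
 [ 0.55723384 -0.23459567  0.00092227]]
```

View pics/scene0c.png

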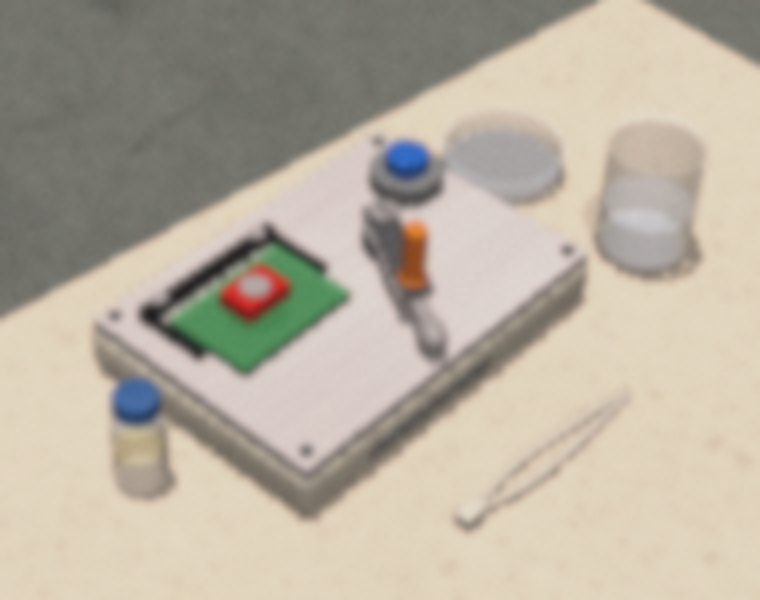

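View pics/side0c.png

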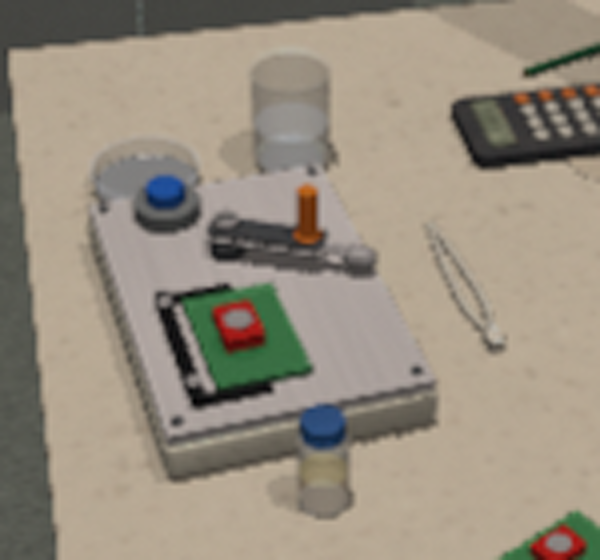

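```bash
python3 - <<'E'
from h import *
d=load("scene0");a=plane(d,[[234.5,220],[287,257.5],[355.7,204.5],[305,174.5]],.034);print(a,a.mean(0))
# back-left, front-left, front-right, back-right
for i,j in((1,0),(2,3),(2,1),(3,0)):
    v=a[j]-a[i];print(np.linalg.norm(v),np.arctan2(v[1],v[0]))
d=load("side0")
px=np.array([[170,440],[434,382],[325,170],[93,208]])/4+[200,130]
a=plane(d,px,.034);print(a,a.mean(0))
for i,j in((1,0),(2,3),(2,1),(3,0)):
    v=a[j]-a[i];print(np.linalg.norm(v),np.arctan2(v[1],v[0]))
E
```

```text
[[ 0.57436846  0.05001923  0.034     ]
 [ 0.43284774  0.03589424  0.034     ]
 [ 0.45187211 -0.16578337  0.034     ]
 [ 0.5917128  -0.15408072  0.034     ]] [ 0.51270028 -0.05848766  0.034     ]
0.14222387263761016 0.09947917312403909
0.14032950262840335 0.08349098887416412
0.2025729098616611 1.6648486249571257
0.20483558605443525 1.6555722624944642
[[ 0.57502188  0.05683086  0.034     ]
 [ 0.43380915  0.04111728  0.034     ]
 [ 0.45135594 -0.16165371  0.034     ]
 [ 0.59506442 -0.15050425  0.034     ]] [ 0.51381285 -0.05355245  0.034     ]
0.14208430996549978 0.11082004983018423
0.1441403416594732 0.07742872874419787
0.20352877530356758 1.6571162960427335
0.20830158883979336 1.6671642784725662
```

```bash
cat > plan.py <<'E'
import sys
from h import *
from plant import r
def plan(x,y,z,psi,n=5,N=None):
    """print rows (tool axes) toward world pose; N rows total, show first 5"""
    s=r.get_state();Rm=R.from_quat(s["eef_rot"]).as_matrix();p=s["tool_pos"]
    cur=np.arctan2(Rm[1,0],Rm[0,0]);dps=(psi-cur+np.pi)%(2*np.pi)-np.pi
    d=np.array([x,y,z])-p
    print("pos",p.round(4),"psi",round(cur,3),"d",d.round(4),"dpsi",round(dps,3),"q",s["q"].round(2),"t",s["clock"])
    N=N or int(max(np.ceil(np.linalg.norm(d)/.045),np.ceil(abs(dps)/.14),1))
    for i in range(N):
        a=cur+dps*i/N
        Rz=np.array([[np.cos(a),np.sin(a),0],[np.sin(a),-np.cos(a),0],[0,0,-1]])
        print(np.r_[Rz.T@d/N,-dps/N].round(4).tolist())
if __name__=="__main__":
    a=[float(v) for v in sys.argv[1:]];plan(*a[:4],N=int(a[4]) if len(a)>4 else None)
E
python3 plan.py 0.50 -0.13 0.25 1.2 15
```

```text
pos [ 0.2477 -0.5733  0.2381] psi 0.408 d [0.2523 0.4433 0.0119] dpsi 0.792 q [ 1.2   0.69 -0.19  1.57  0.16  0.9  -0.22] t 0.15
[0.0272, -0.0205, -0.0008, -0.0528]
[0.0282, -0.019, -0.0008, -0.0528]
[0.0292, -0.0175, -0.0008, -0.0528]
[0.0301, -0.0159, -0.0008, -0.0528]
[0.0309, -0.0143, -0.0008, -0.0528]
[0.0316, -0.0127, -0.0008, -0.0528]
[0.0322, -0.011, -0.0008, -0.0528]
[0.0327, -0.0093, -0.0008, -0.0528]
[0.0332, -0.0075, -0.0008, -0.0528]
[0.0335, -0.0058, -0.0008, -0.0528]
[0.0338, -0.004, -0.0008, -0.0528]
[0.0339, -0.0022, -0.0008, -0.0528]
[0.034, -0.0004, -0.0008, -0.0528]
[0.034, 0.0014, -0.0008, -0.0528]
[0.0339, 0.0032, -0.0008, -0.0528]
```

Call:
play_rows --targets '[{"jaw": 0,"dx": 0.027,"dy": -0.02,"dz": -0.001,"yaw": -0.05},{"jaw": 0,"dx": 0.028,"dy": -0.019,"dz": -0.001,"yaw": -0.05},{"jaw": 0,"dx": 0.029,"dy": -0.0175,"dz": -0.001,"yaw": -0.05},{"jaw": 0,"dx": 0.03,"dy": -0.016,"dz": -0.001,"yaw": -0.05},{"jaw": 0,"dx": 0.031,"dy": -0.0143,"dz": -0.001,"yaw": -0.05}]'

```text
clock: 0.65
tool_pos: [0.3295, -0.4266, 0.2408]
eef_rot: [0.947, 0.322, -0.002, -0.001]
contact_force: [1.3, 1.0, 0.1]
opening: 1.0
```

Call:
play_rows --targets '[{"jaw": 0,"dx": 0.032,"dy": -0.0127,"dz": -0.001,"yaw": -0.05},{"jaw": 0,"dx": 0.032,"dy": -0.011,"dz": -0.001,"yaw": -0.05},{"jaw": 0,"dx": 0.033,"dy": -0.009,"dz": -0.001,"yaw": -0.05},{"jaw": 0,"dx": 0.033,"dy": -0.0075,"dz": -0.001,"yaw": -0.05},{"jaw": 0,"dx": 0.034,"dy": -0.006,"dz": -0.001,"yaw": -0.05}]'

```text
clock: 1.15
tool_pos: [0.4188, -0.2733, 0.2449]
eef_rot: [0.897, 0.442, -0.003, -0.002]
contact_force: [0.5, -0.1, 0.2]
opening: 1.001
```

```bash
python3 plan.py 0.50 -0.13 0.25 1.2
```

```text
pos [ 0.4188 -0.2733  0.2449] psi 0.915 d [0.0812 0.1433 0.0051] dpsi 0.285 q [ 0.69  0.53 -0.32  1.92  0.24  0.73 -0.43] t 1.15
[0.0408, -0.0058, -0.0013, -0.0713]
[0.0411, -0.0029, -0.0013, -0.0713]
[0.0412, 0.0001, -0.0013, -0.0713]
[0.0411, 0.003, -0.0013, -0.0713]
```

Call:
play_rows --targets '[{"jaw": 0,"dx": 0.036,"dy": -0.006,"dz": -0.001,"yaw": -0.06},{"jaw": 0,"dx": 0.036,"dy": -0.003,"dz": -0.001,"yaw": -0.06},{"jaw": 0,"dx": 0.036,"dy": 0,"dz": -0.001,"yaw": -0.06},{"jaw": 0,"dx": 0.036,"dy": 0.003,"dz": -0.001,"yaw": -0.06},{"jaw": 0,"dx": 0.025,"dy": 0.003,"dz": -0.001,"yaw": -0.04}]'

```text
clock: 1.65
tool_pos: [0.5063, -0.1182, 0.2492]
eef_rot: [0.823, 0.568, -0.002, -0.002]
contact_force: [0.5, -0.0, 0.2]
opening: 1.0
```

```bash
cat > snap.py <<'E'
import sys
from h import *
from plant import r
n,t=sys.argv[1:3]
s=r.get_state();d=r.snapshot(n);d["st"]=s;pickle.dump(d,open(f"{n}{t}.pkl","wb"))
f=d["frame"][:,:,::-1]
if len(sys.argv)>3:
    x0,y0,x1,y1=map(int,sys.argv[3:7]);k=min(800/(x1-x0),600/(y1-y0));f=cv2.resize(f[y0:y1,x0:x1],None,fx=k,fy=k,interpolation=cv2.INTER_CUBIC);print("scale",k)
cv2.imwrite(f"pics/{n}{t}.png",f)
print(s["clock"],s["tool_pos"],s["q"].round(2),s["contact_force"].round(2))
E
python3 snap.py wrist 1
```

```text
1.65 [ 0.50628695 -0.11818355  0.24921353] [ 0.39  0.56 -0.39  1.85  0.29  0.79 -0.52] [ 0.48 -0.03  0.22]
```

View pics/wrist1.png

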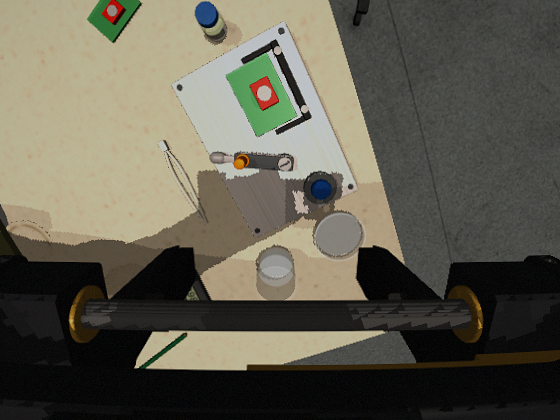

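```bash
cat > meas.py <<'E'
import sys
from h import *
t=sys.argv[1]
d=load("wrist"+t);st=d["st"]
f=d["frame"];hsv=cv2.cvtColor(f,cv2.COLOR_RGB2HSV)
def blobs(lo,hi,name,z,minA=15):
    m=cv2.inRange(hsv,lo,hi)
    if lo[0]==0: m|=cv2.inRange(hsv,(174,lo[1],lo[2]),(180,255,255))
    n,l,s,c=cv2.connectedComponentsWithStats(m)
    for i in range(1,n):
        if s[i,4]>=minA:
            cn=max(cv2.findContours((l==i).astype(np.uint8),0,2)[0],key=cv2.contourArea)
            (cx,cy),wh,a=cv2.minAreaRect(cn)
            box=cv2.boxPoints(((cx,cy),wh,a))
            print(name,s[i,4],c[i].round(1),"ctr",plane(d,[c[i]],z,st)[0,:2].round(4),"box",plane(d,box,z,st)[:,:2].round(4).tolist())
blobs((40,80,50),(85,255,255),"green",.040)
blobs((0,150,80),(5,255,255),"red",.050)
blobs((8,150,100),(22,255,255),"orange",.087)
blobs((100,150,60),(125,255,255),"blue",.056)
E
python3 meas.py 1
python3 - <<'E'
from h import *
d=load("wrist1");f=d["frame"][15:240,150:370,::-1]
cv2.imwrite("pics/w1c.png",cv2.resize(f,None,fx=2.6,fy=2.6,interpolation=cv2.INTER_CUBIC))
E
```

```text
green 928 [111.4  17.3] ctr [0.4051 0.1225] box [[0.374, 0.1313], [0.4217, 0.1539], [0.4418, 0.1238], [0.3944, 0.1002]]
green 2606 [260.6  94.8] ctr [ 0.5272 -0.0126] box [[0.4981, 0.0236], [0.549, 0.0269], [0.5587, -0.0486], [0.5056, -0.0534]]
green 148 [163.5 351.4] ctr [ 0.2624 -0.29  ] box [[0.2152, -0.305], [0.3046, -0.271], [0.3055, -0.2766], [0.2158, -0.3111]]
red 186 [112.5  10.7] ctr [0.4128 0.1229] box [[0.3989, 0.1248], [0.4179, 0.1341], [0.4262, 0.1219], [0.4072, 0.1124]]
red 357 [264.2  93. ] ctr [ 0.5317 -0.0132] box [[0.5197, 0.0009], [0.5403, 0.0024], [0.5439, -0.0268], [0.5229, -0.0285]]
orange 145 [240.6 161.4] ctr [ 0.4848 -0.0706] box [[0.4814, -0.0612], [0.4948, -0.0664], [0.4894, -0.0797], [0.4758, -0.0745]]
orange 59 [477.  305.3] ctr [ 0.6884 -0.3333] box [[0.6837, -0.3162], [0.6887, -0.316], [0.6938, -0.3503], [0.6886, -0.3505]]
orange 104 [ 71.9 316.2] ctr [ 0.2112 -0.1717] box [[0.1956, -0.1865], [0.2185, -0.1551], [0.2254, -0.1579], [0.2028, -0.1894]]
orange 27 [479.3 324.2] ctr [ 0.6871 -0.3625] box [[0.6847, -0.3677], [0.6867, -0.354], [0.6904, -0.3555], [0.6884, -0.3693]]
blue 385 [205.5  13. ] ctr [0.504  0.0806] box [[0.4929, 0.0909], [0.5134, 0.0917], [0.5156, 0.0703], [0.495, 0.0694]]
blue 273 [321.1 189.4] ctr [ 0.5553 -0.1359] box [[0.5415, -0.1308], [0.5598, -0.122], [0.5688, -0.1411], [0.5504, -0.1502]]
```

View pics/w1c.png

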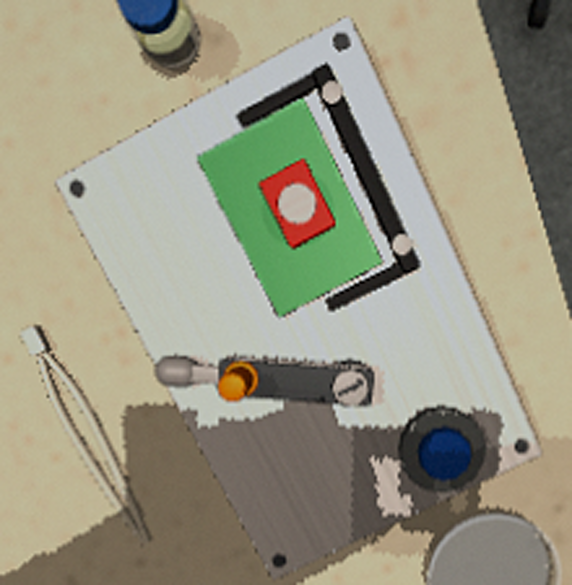

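```bash
python3 - <<'E'
from h import *
d=load("wrist1");st=d["st"]
P=lambda px,z:plane(d,np.array(px)/2.6+[150,15],z,st)
c=P([[341,41],[76,188],[279,561],[521,446]],.034)[:,:2];print(c,c.mean(0))
for i,j in((1,0),(2,3),(2,1),(3,0)):
    v=c[j]-c[i];print(np.linalg.norm(v),np.arctan2(v[1],v[0]))
pv=P([[351,386]],.060)[0];po=P([[233,386]],.087)[0];toe=P([[172,370]],.045)[0]
print("pivot",pv,"post",po,np.linalg.norm((po-pv)[:2]),np.arctan2(*(po-pv)[1::-1]),"toe",toe,np.arctan2(*(toe-pv)[1::-1]))
yaw=np.mean([np.arctan2(*(c[0]-c[1])[::-1]),np.arctan2(*(c[3]-c[2])[::-1])])
ce=c.mean(0);print("pivot from reader",ce+[.005*np.cos(yaw)+.033*np.sin(yaw),.005*np.sin(yaw)-.033*np.cos(yaw)],yaw)
print("btn",P([[445,453]],.056))
print("slide",P([[199,157],[305,99],[383,265],[281,316]],.040))
print("fence front edge top",P([[329,85],[400,262]],.042))
print("block top", P([[258,183],[304,159],[335,225],[291,248]],.050))
E
```

```text
[[ 0.57256518  0.04251082]
 [ 0.44293441  0.0295929 ]
 [ 0.46248804 -0.16412325]
 [ 0.5919236  -0.15076367]] [ 0.51747781 -0.0606958 ]
0.13027282099371953 0.09932380374686377
0.1301231770067454 0.1028499676793167
0.1947005158092255 1.6713951756967564
0.19424154746079145 1.670623621872532
pivot [ 0.52644281 -0.09227834  0.06      ] post [ 0.48306996 -0.07225098  0.087     ] 0.047773416421935264 2.7090116412806924 toe [ 0.45324646 -0.05877401  0.045     ] 2.7123273127206664
pivot from reader [ 0.52578247 -0.09302276] 0.10108688571309024
btn [[ 0.55541346 -0.13568536  0.056     ]]
slide [[ 0.49927375  0.02026318  0.04      ]
 [ 0.54990731  0.02537752  0.04      ]
 [ 0.55771326 -0.04979656  0.04      ]
 [ 0.5075792  -0.05431892  0.04      ]]
fence front edge top [[ 0.56110988  0.02645105  0.042     ]
 [ 0.56496965 -0.05122706  0.042     ]]
block top [[ 5.19340471e-01 -7.64831460e-05  5.00000000e-02]
 [ 5.40723400e-01  1.83470977e-03  5.00000000e-02]
 [ 5.43536010e-01 -2.72676556e-02  5.00000000e-02]
 [ 5.22718082e-01 -2.93531353e-02  5.00000000e-02]]
```

```bash
python3 plan.py 0.483 -0.0722 0.15 2.71
```

```text
pos [ 0.5087 -0.1135  0.2496] psi 1.215 d [-0.0257  0.0413 -0.0996] dpsi 1.495 q [ 0.39  0.56 -0.4   1.85  0.29  0.79 -0.52] t 1.7
[0.0027, -0.0035, 0.0091, -0.1359]
[0.0032, -0.0031, 0.0091, -0.1359]
[0.0035, -0.0026, 0.0091, -0.1359]
[0.0039, -0.0021, 0.0091, -0.1359]
[0.0041, -0.0016, 0.0091, -0.1359]
[0.0043, -0.001, 0.0091, -0.1359]
[0.0044, -0.0004, 0.0091, -0.1359]
[0.0044, 0.0002, 0.0091, -0.1359]
[0.0044, 0.0008, 0.0091, -0.1359]
[0.0042, 0.0014, 0.0091, -0.1359]
[0.004, 0.0019, 0.0091, -0.1359]
```

Call:
play_rows --targets '[{"jaw": 0.7,"dx": 0.003,"dy": -0.003,"dz": 0.008,"yaw": -0.14},{"jaw": 0.7,"dx": 0.003,"dy": -0.003,"dz": 0.008,"yaw": -0.14},{"jaw": 0.7,"dx": 0.0035,"dy": -0.003,"dz": 0.008,"yaw": -0.14},{"jaw": 0.7,"dx": 0.004,"dy": -0.002,"dz": 0.008,"yaw": -0.14},{"jaw": 0.7,"dx": 0.004,"dy": -0.0015,"dz": 0.008,"yaw": -0.14}]'

```text
clock: 2.2
tool_pos: [0.4984, -0.0923, 0.2089]
eef_rot: [0.564, 0.826, 0.002, -0.002]
contact_force: [-0.1, -0.1, 0.1]
opening: 0.571
```

Call:
play_rows --targets '[{"jaw": 0.7,"dx": 0.004,"dy": -0.001,"dz": 0.008,"yaw": -0.14},{"jaw": 0.7,"dx": 0.004,"dy": 0,"dz": 0.008,"yaw": -0.14},{"jaw": 0.7,"dx": 0.004,"dy": 0,"dz": 0.008,"yaw": -0.14},{"jaw": 0.7,"dx": 0.004,"dy": 0.001,"dz": 0.008,"yaw": -0.14},{"jaw": 0.7,"dx": 0.004,"dy": 0.001,"dz": 0,"yaw": -0.1}]'

```text
clock: 2.7
tool_pos: [0.4843, -0.0768, 0.174]
eef_rot: [0.253, 0.967, 0.001, -0.003]
contact_force: [0.6, 0.3, 0.0]
opening: 0.3
```

```bash
python3 plan.py 0.483 -0.0722 0.14 2.71 5; python3 snap.py wrist 2; python3 meas.py 2; python3 plan.py 0.483 -0.0722 0.14 2.71 5
```

```text
pos [ 0.4843 -0.0768  0.174 ] psi 2.63 d [-0.0013  0.0046 -0.034 ] dpsi 0.08 q [ 0.5   0.71 -0.72  2.01  0.71  0.7   0.39] t 2.7
[0.0007, 0.0007, 0.0068, -0.016]
[0.0007, 0.0007, 0.0068, -0.016]
[0.0007, 0.0007, 0.0068, -0.016]
[0.0006, 0.0007, 0.0068, -0.016]
[0.0006, 0.0007, 0.0068, -0.016]
2.7 [ 0.48434428 -0.07677458  0.17398804] [ 0.5   0.71 -0.72  2.01  0.71  0.7   0.39] [0.56 0.32 0.03]
green 1266 [434.1  17.1] ctr [0.4084 0.1237] box [[0.385, 0.0961], [0.372, 0.1294], [0.4172, 0.1536], [0.4312, 0.1195]]
green 35 [  2.5 131.4] ctr [ 0.295  -0.2693] box [[0.2909, -0.2727], [0.2904, -0.268], [0.298, -0.2664], [0.2985, -0.271]]
green 3112 [350.7 205.9] ctr [ 0.5243 -0.013 ] box [[0.5031, -0.0539], [0.4967, 0.0209], [0.5487, 0.0276], [0.5571, -0.0504]]
red 247 [432.7   9.8] ctr [0.4034 0.119 ] box [[0.3955, 0.1085], [0.3906, 0.122], [0.4085, 0.131], [0.4136, 0.1173]]
red 432 [355.8 213.6] ctr [ 0.5299 -0.013 ] box [[0.5214, -0.0285], [0.5182, -0.0001], [0.5394, 0.0025], [0.5429, -0.0264]]
orange 60 [ 2.4 67.4] ctr [ 0.28  -0.199] box [[0.2758, -0.1982], [0.2786, -0.1939], [0.2847,
[... 1004 characters left out ...]
 -0.0579], [0.6288, -0.0652]]
orange 15 [194.1 339. ] ctr [ 0.553  -0.2019] box [[0.5496, -0.2009], [0.5506, -0.1992], [0.5563, -0.2031], [0.5553, -0.2048]]
blue 471 [439.8 141. ] ctr [0.5038 0.0807] box [[0.489, 0.0751], [0.4989, 0.0935], [0.5186, 0.086], [0.5084, 0.0673]]
blue 299 [257.6 292.1] ctr [ 0.5539 -0.1348] box [[0.5403, -0.138], [0.5501, -0.1206], [0.5669, -0.1302], [0.557, -0.1479]]
pos [ 0.4839 -0.0763  0.1742] psi 2.634 d [-0.0009  0.0041 -0.0342] dpsi 0.076 q [ 0.5   0.71 -0.72  2.01  0.71  0.7   0.39] t 2.75
[0.0006, 0.0006, 0.0068, -0.0152]
[0.0006, 0.0006, 0.0068, -0.0152]
[0.0005, 0.0006, 0.0068, -0.0152]
[0.0005, 0.0007, 0.0068, -0.0152]
[0.0005, 0.0007, 0.0068, -0.0152]
```

View pics/wrist2.png

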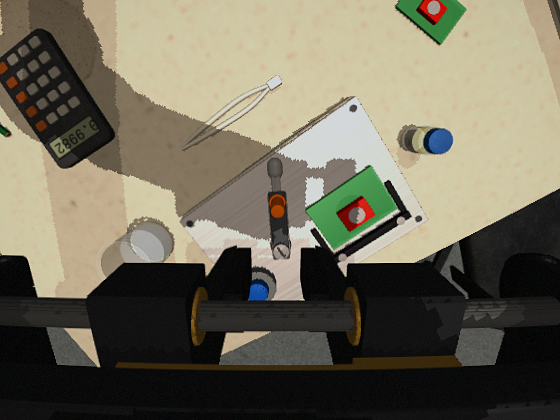

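```bash
python3 plan.py 0.4825 -0.072 0.062 2.71 5
```

```text
pos [ 0.4839 -0.0763  0.1742] psi 2.634 d [-0.0014  0.0043 -0.1122] dpsi 0.076 q [ 0.5   0.71 -0.72  2.01  0.71  0.7   0.39] t 2.75
[0.0007, 0.0006, 0.0224, -0.0152]
[0.0007, 0.0006, 0.0224, -0.0152]
[0.0007, 0.0006, 0.0224, -0.0152]
[0.0006, 0.0006, 0.0224, -0.0152]
[0.0006, 0.0007, 0.0224, -0.0152]
```

Call:
play_rows --targets '[{"jaw": 0.7,"dx": 0.002,"dy": 0.002,"dz": 0.02,"yaw": -0.03},{"jaw": 0.7,"dx": 0.002,"dy": 0.001,"dz": 0.02,"yaw": -0.03},{"jaw": 0.7,"dx": 0,"dy": 0,"dz": 0.02,"yaw": -0.02},{"jaw": 0.7,"dx": 0,"dy": 0,"dz": 0.01,"yaw": 0},{"jaw": 0.7,"dx": 0,"dy": 0,"dz": 0,"yaw": 0}]'

```text
clock: 3.25
tool_pos: [0.4827, -0.073, 0.1025]
eef_rot: [0.217, 0.976, 0.002, -0.002]
contact_force: [0.1, -0.4, -0.4]
opening: 0.303
```

```bash
python3 plan.py 0.4825 -0.072 0.062 2.71 5; python3 -c "
from plant import r;print(r.get_state()['contact_force'])"
```

```text
pos [ 0.4827 -0.073   0.1025] psi 2.705 d [-0.0002  0.001  -0.0405] dpsi 0.005 q [ 0.42  0.81 -0.6   2.07  0.9   0.54  0.29] t 3.25
[0.0001, 0.0002, 0.0081, -0.001]
[0.0001, 0.0002, 0.0081, -0.001]
[0.0001, 0.0002, 0.0081, -0.001]
[0.0001, 0.0002, 0.0081, -0.001]
[0.0001, 0.0002, 0.0081, -0.001]
[ 0.05312937 -0.36235061 -0.40363373]
```

Call:
play_rows --targets '[{"jaw": 0.7,"dx": 0,"dy": 0.001,"dz": 0.01,"yaw": 0},{"jaw": 0.7,"dx": 0,"dy": 0,"dz": 0.01,"yaw": 0},{"jaw": 0.7,"dx": 0,"dy": 0,"dz": 0.01,"yaw": 0},{"jaw": 0.7,"dx": 0,"dy": 0,"dz": 0.008,"yaw": 0},{"jaw": 0.7,"dx": 0,"dy": 0,"dz": 0.001,"yaw": 0}]'

```text
clock: 3.75
tool_pos: [0.4848, -0.0722, 0.062]
eef_rot: [0.218, 0.976, 0.002, 0.0]
contact_force: [-0.2, -0.4, -0.2]
opening: 0.301
```

```bash
cat > arc.py <<'E'
# where is the post relative to tool; arc steps
import sys
from h import *
from plant import r
s=r.get_state();Rm=R.from_quat(s["eef_rot"]).as_matrix();p=s["tool_pos"]
pv=np.array([.526,-.0925]);v=p[:2]-pv
print("t",round(s["clock"],2),"p",p.round(4),"psi",np.arctan2(Rm[1,0],Rm[0,0]).round(3),"tcp ang",np.arctan2(v[1],v[0]).round(3),"rad",np.linalg.norm(v).round(4),"Ftool",(Rm.T@s["contact_force"]).round(2),"M",s["moment"].round(3),"open",round(s["opening"],3),"tilt",Rm[:,2].round(4))
E
python3 arc.py; python3 snap.py wrist 3
```

```text
t 3.75 p [ 0.4848 -0.0722  0.062 ] psi 2.701 tcp ang 2.684 rad 0.046 Ftool [ 0.05 -0.44  0.23] M [ 0.071 -0.209  0.01 ] open 0.301 tilt [ 0.001   0.0035 -1.    ]
3.75 [ 0.48477966 -0.07219095  0.06200289] [ 0.36  0.87 -0.5   2.09  1.01  0.45  0.18] [-0.23 -0.37 -0.24]
```

View pics/wrist3.png

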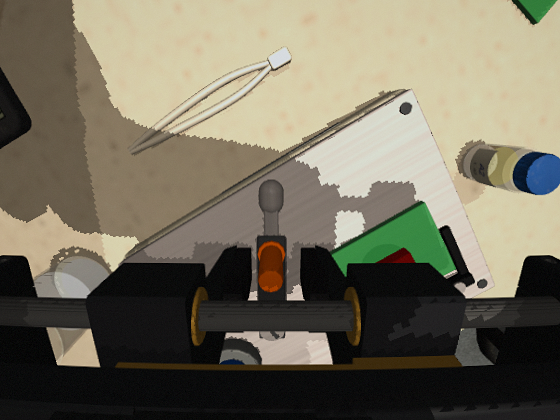

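Call:
play_rows --targets '[{"jaw": 0.7,"dx": 0.001,"dy": 0.004,"dz": 0,"yaw": 0},{"jaw": 0.7,"dx": 0.001,"dy": 0.003,"dz": 0,"yaw": 0},{"jaw": 0.7,"dx": 0,"dy": 0.004,"dz": 0,"yaw": 0.06},{"jaw": 0.7,"dx": 0,"dy": 0.004,"dz": 0,"yaw": 0.08},{"jaw": 0.7,"dx": 0,"dy": 0.004,"dz": 0,"yaw": 0.08}]'

```text
clock: 4.3
tool_pos: [0.492, -0.0564, 0.063]
eef_rot: [0.329, 0.944, -0.0, 0.001]
contact_force: [-0.4, -1.4, -0.1]
opening: 0.298
```

```bash
python3 arc.py
```

```text
t 4.3 p [ 0.492  -0.0564  0.063 ] psi 2.471 tcp ang 2.327 rad 0.0496 Ftool [-0.54 -1.39  0.14] M [-0.329 -0.133  0.008] open 0.298 tilt [ 9.0e-04 -1.1e-03 -1.0e+00]
```

Call:
play_rows --targets '[{"jaw": 0.7,"dx": -0.0005,"dy": 0.004,"dz": 0,"yaw": 0.085},{"jaw": 0.7,"dx": -0.0005,"dy": 0.004,"dz": 0,"yaw": 0.085},{"jaw": 0.7,"dx": -0.0005,"dy": 0.004,"dz": 0,"yaw": 0.085},{"jaw": 0.7,"dx": -0.0005,"dy": 0.003,"dz": 0,"yaw": 0.065},{"jaw": 0.7,"dx": 0,"dy": 0.002,"dz": 0,"yaw": 0.04}]'

```text
clock: 4.8
tool_pos: [0.5047, -0.0475, 0.0641]
eef_rot: [0.5, 0.866, -0.003, 0.001]
contact_force: [0.5, -1.3, -1.1]
opening: 0.297
```

```bash
python3 arc.py; python3 snap.py scene 4 210 140 400 290
```

```text
t 4.8 p [ 0.5047 -0.0475  0.0641] psi 2.093 tcp ang 2.013 rad 0.0498 Ftool [-1.39 -0.17  1.1 ] M [-0.329  0.056  0.012] open 0.297 tilt [-0.0016 -0.0061 -1.    ]
scale 4.0
4.8 [ 0.50472141 -0.04751309  0.06406525] [ 0.23  0.86 -0.38  2.04  0.81  0.4  -0.28] [ 0.54 -1.3  -1.09]
```

View pics/scene4.png

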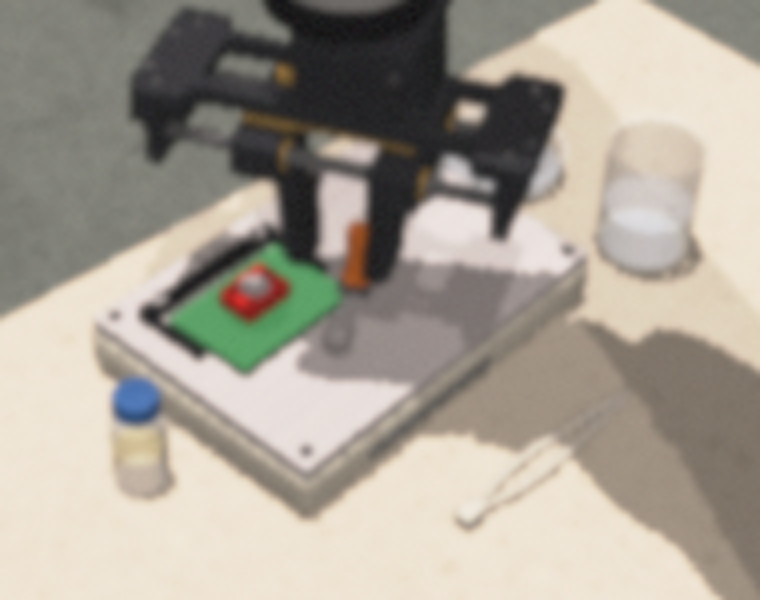

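Call:
play_rows --targets '[{"jaw": 0.7,"dx": -0.0005,"dy": 0.002,"dz": 0.0005,"yaw": 0.035},{"jaw": 0.7,"dx": -0.0005,"dy": 0.002,"dz": 0.0005,"yaw": 0.035},{"jaw": 0.7,"dx": -0.0005,"dy": 0.002,"dz": 0.0005,"yaw": 0.035},{"jaw": 0.7,"dx": 0,"dy": 0.002,"dz": 0.0005,"yaw": 0.035},{"jaw": 0.7,"dx": 0,"dy": 0.001,"dz": 0,"yaw": 0.02}]'

```text
clock: 5.35
tool_pos: [0.5133, -0.0443, 0.0623]
eef_rot: [0.573, 0.82, -0.003, 0.001]
contact_force: [-1.8, -2.1, 1.7]
opening: 0.304
```

```bash
python3 arc.py; python3 snap.py wrist 5
```

```text
t 5.35 p [ 0.5133 -0.0443  0.0623] psi 1.922 tcp ang 1.829 rad 0.0498 Ftool [-1.38 -2.43 -1.7 ] M [-0.297  0.301  0.023] open 0.304 tilt [-0.0027 -0.006  -1.    ]
5.35 [ 0.51326404 -0.04433332  0.06228488] [ 0.2   0.86 -0.34  2.01  0.74  0.4  -0.38] [-1.8  -2.13  1.72]
```

View pics/wrist5.png

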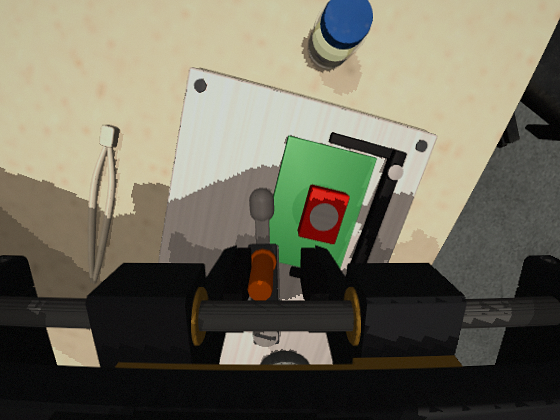

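Call:
play_rows --targets '[{"jaw": 0.7,"dx": 0,"dy": 0.0015,"dz": 0,"yaw": 0.02},{"jaw": 0.7,"dx": 0,"dy": 0.0015,"dz": 0,"yaw": 0.02},{"jaw": 0.7,"dx": 0,"dy": 0.001,"dz": 0,"yaw": 0.02},{"jaw": 0.7,"dx": 0,"dy": 0.001,"dz": 0,"yaw": 0.02},{"jaw": 0.7,"dx": 0,"dy": 0.001,"dz": 0,"yaw": 0.02}]'

```text
clock: 5.9
tool_pos: [0.5174, -0.0438, 0.0621]
eef_rot: [0.617, 0.787, -0.005, 0.0]
contact_force: [-2.9, -1.1, 1.9]
opening: 0.298
```

```bash
python3 arc.py; python3 snap.py wrist 6 150 60 450 285
```

```text
t 5.9 p [ 0.5174 -0.0438  0.0621] psi 1.813 tcp ang 1.746 rad 0.0494 Ftool [-0.41 -3.06 -1.9 ] M [-0.385  0.422 -0.019] open 0.298 tilt [-0.0066 -0.0085 -0.9999]
scale 2.6666666666666665
5.9 [ 0.51739342 -0.04383572  0.06210619] [ 0.19  0.86 -0.33  2.    0.7   0.4  -0.45] [-2.86 -1.11  1.93]
```

View pics/wrist6.png

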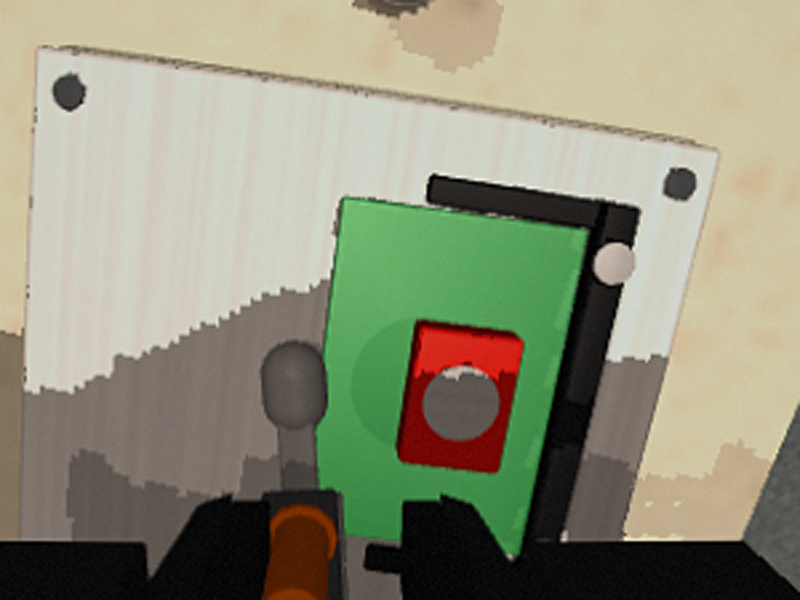

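Call:
play_rows --targets '[{"jaw": 0.7,"dx": 0,"dy": 0.001,"dz": 0,"yaw": 0.02},{"jaw": 0.7,"dx": 0,"dy": 0.001,"dz": 0,"yaw": 0.02},{"jaw": 0.7,"dx": 0,"dy": 0.001,"dz": 0,"yaw": 0.02},{"jaw": 0.7,"dx": 0,"dy": 0.001,"dz": 0,"yaw": 0.02},{"jaw": 0.7,"dx": 0,"dy": 0.001,"dz": 0,"yaw": 0.02}]'

```text
clock: 6.45
tool_pos: [0.5185, -0.0448, 0.0616]
eef_rot: [0.659, 0.752, -0.01, -0.001]
contact_force: [-5.5, -1.9, 4.0]
opening: 0.302
```

```bash
python3 arc.py
```

```text
t 6.45 p [ 0.5185 -0.0448  0.0616] psi 1.703 tcp ang 1.728 rad 0.0483 Ftool [-1.22 -5.76 -3.85] M [-0.539  0.925 -0.015] open 0.302 tilt [-0.0148 -0.0125 -0.9998]
```

Call:
play_rows --targets '[{"jaw": 0.7,"dx": 0,"dy": 0.001,"dz": -0.0003,"yaw": 0},{"jaw": 0.7,"dx": 0,"dy": 0.001,"dz": -0.0003,"yaw": 0},{"jaw": 0.7,"dx": 0,"dy": 0.001,"dz": -0.0003,"yaw": 0},{"jaw": 0.7,"dx": 0,"dy": 0.001,"dz": -0.0003,"yaw": 0},{"jaw": 0.7,"dx": 0,"dy": 0.001,"dz": -0.0003,"yaw": 0}]'

```text
clock: 6.95
tool_pos: [0.5184, -0.0449, 0.0616]
eef_rot: [0.661, 0.75, -0.014, -0.005]
contact_force: [-5.7, -1.5, 1.8]
opening: 0.301
```

```bash
python3 arc.py;python3 snap.py wrist 7 150 60 450 285
```

```text
t 6.95 p [ 0.5184 -0.0449  0.0616] psi 1.698 tcp ang 1.73 rad 0.0482 Ftool [-0.82 -5.92 -1.67] M [-0.394  0.922  0.02 ] open 0.301 tilt [-0.0254 -0.0146 -0.9996]
scale 2.6666666666666665
6.95 [ 0.51837578 -0.04493277  0.06158982] [ 0.18  0.87 -0.31  1.98  0.64  0.43 -0.51] [-5.72 -1.54  1.84]
```

View pics/wrist7.png

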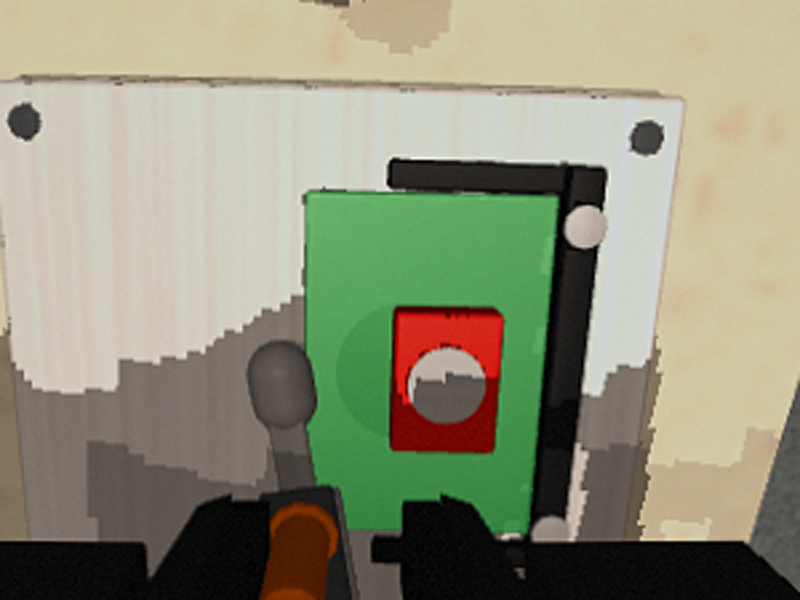

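Call:
play_rows --targets '[{"jaw": 0.7,"dx": 0,"dy": 0.0016,"dz": -0.0003,"yaw": 0},{"jaw": 0.7,"dx": 0,"dy": 0.0016,"dz": -0.0003,"yaw": 0},{"jaw": 0.7,"dx": 0,"dy": 0.0016,"dz": 0,"yaw": 0},{"jaw": 0.7,"dx": 0,"dy": 0.0008,"dz": 0,"yaw": 0},{"jaw": 0.7,"dx": 0,"dy": 0.0008,"dz": 0,"yaw": 0}]'

```text
clock: 7.5
tool_pos: [0.5183, -0.0448, 0.061]
eef_rot: [0.662, 0.749, -0.019, -0.009]
contact_force: [-5.1, -0.7, 3.0]
opening: 0.302
```

```bash
python3 arc.py
```

```text
t 7.5 p [ 0.5183 -0.0448  0.061 ] psi 1.695 tcp ang 1.731 rad 0.0483 Ftool [-0.09 -5.31 -2.81] M [-0.422  0.945 -0.   ] open 0.302 tilt [-0.0386 -0.0172 -0.9991]
```

Call:
play_rows --targets '[{"jaw": 0.7,"dx": 0,"dy": 0.0025,"dz": -0.0003,"yaw": 0},{"jaw": 0.7,"dx": 0,"dy": 0.0025,"dz": -0.0003,"yaw": 0},{"jaw": 0.7,"dx": 0,"dy": 0.001,"dz": 0,"yaw": 0},{"jaw": 0.7,"dx": 0,"dy": 0,"dz": 0,"yaw": 0},{"jaw": 0.7,"dx": 0,"dy": 0,"dz": 0,"yaw": 0}]'

```text
clock: 8.0
tool_pos: [0.5228, -0.0431, 0.061]
eef_rot: [0.663, 0.749, -0.02, -0.01]
contact_force: [-2.5, -0.4, 1.8]
opening: 0.299
```

```bash
python3 arc.py
```

```text
t 8.0 p [ 0.5228 -0.0431  0.061 ] psi 1.693 tcp ang 1.635 rad 0.0495 Ftool [-0.07 -2.65 -1.65] M [-0.309  0.386  0.051] open 0.299 tilt [-0.0419 -0.0164 -0.999 ]
```

```bash
python3 snap.py wrist 8 150 60 450 285
```

```text
scale 2.6666666666666665
8.0 [ 0.52282318 -0.04313854  0.0610132 ] [ 0.18  0.88 -0.33  1.95  0.63  0.47 -0.5 ] [-2.55 -0.36  1.76]
```

View pics/wrist8.png

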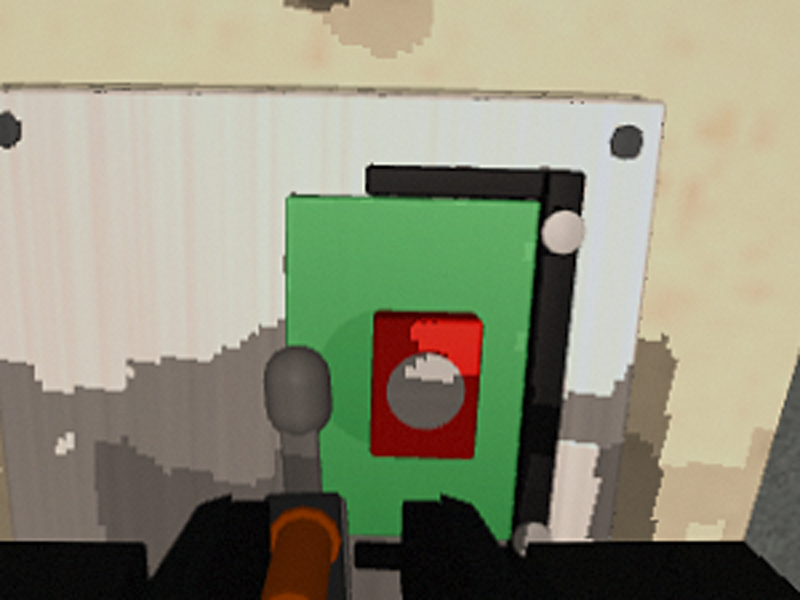

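Call:
play_rows --targets '[{"jaw": 0.7,"dx": 0,"dy": 0.001,"dz": 0,"yaw": 0.01},{"jaw": 0.7,"dx": 0,"dy": 0.001,"dz": 0,"yaw": 0.01},{"jaw": 0.7,"dx": 0,"dy": 0.0006,"dz": 0,"yaw": 0.01},{"jaw": 0.7,"dx": 0,"dy": 0.0006,"dz": 0,"yaw": 0.01},{"jaw": 0.7,"dx": 0,"dy": 0.0006,"dz": 0,"yaw": 0.01}]'

```text
clock: 8.55
tool_pos: [0.5274, -0.0426, 0.061]
eef_rot: [0.683, 0.73, -0.02, -0.009]
contact_force: [-2.2, -2.0, 1.3]
opening: 0.304
```

```bash
python3 arc.py
```

```text
t 8.55 p [ 0.5274 -0.0426  0.061 ] psi 1.639 tcp ang 1.542 rad 0.0499 Ftool [-1.85 -2.39 -1.19] M [-0.281  0.421 -0.006] open 0.304 tilt [-0.0408 -0.0161 -0.999 ]
```

Call:
play_rows --targets '[{"jaw": 0.7,"dx": 0,"dy": 0.0004,"dz": 0,"yaw": 0},{"jaw": 0.7,"dx": 0,"dy": 0.0004,"dz": 0,"yaw": 0},{"jaw": 0.7,"dx": 0,"dy": 0.0003,"dz": 0,"yaw": 0},{"jaw": 0.7,"dx": 0,"dy": 0.0003,"dz": 0,"yaw": 0},{"jaw": 0.7,"dx": 0,"dy": 0.0003,"dz": 0,"yaw": 0}]'

```text
clock: 9.05
tool_pos: [0.5282, -0.0425, 0.0609]
eef_rot: [0.683, 0.73, -0.021, -0.01]
contact_force: [-4.1, -2.7, 2.8]
opening: 0.301
```

```bash
python3 arc.py;python3 snap.py wrist 9 150 60 450 285
```

```text
t 9.05 p [ 0.5282 -0.0425  0.0609] psi 1.638 tcp ang 1.527 rad 0.05 Ftool [-2.5  -4.36 -2.63] M [-0.247  0.682 -0.028] open 0.301 tilt [-0.0428 -0.0166 -0.9989]
scale 2.6666666666666665
9.05 [ 0.52818551 -0.04250407  0.06086263] [ 0.17  0.88 -0.32  1.93  0.6   0.47 -0.53] [-4.06 -2.74  2.85]
```

View pics/wrist9.png

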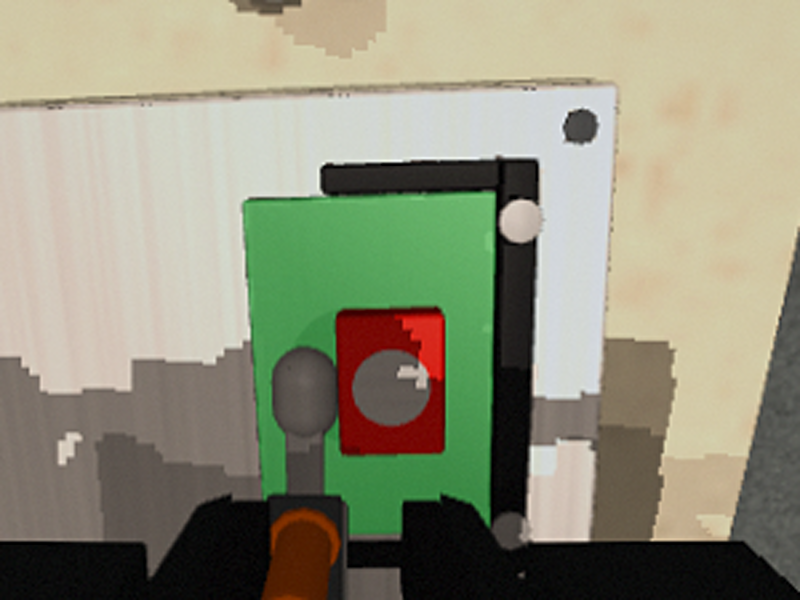

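Call:
play_rows --targets '[{"jaw": 0.7,"dx": 0,"dy": 0.0006,"dz": 0,"yaw": 0},{"jaw": 0.7,"dx": 0,"dy": 0.0008,"dz": 0,"yaw": 0},{"jaw": 0.7,"dx": 0,"dy": 0.001,"dz": 0,"yaw": 0},{"jaw": 0.7,"dx": 0,"dy": 0.001,"dz": 0,"yaw": 0},{"jaw": 0.7,"dx": 0,"dy": 0.001,"dz": 0,"yaw": 0}]'

```text
clock: 9.6
tool_pos: [0.5282, -0.0425, 0.0605]
eef_rot: [0.683, 0.73, -0.024, -0.013]
contact_force: [-5.5, -1.6, 5.2]
opening: 0.301
```

```bash
python3 arc.py
```

```text
t 9.6 p [ 0.5282 -0.0425  0.0605] psi 1.639 tcp ang 1.526 rad 0.05 Ftool [-1.3  -5.91 -4.91] M [-0.237  1.064  0.011] open 0.301 tilt [-0.0516 -0.0183 -0.9985]
```

Call:
play_rows --targets '[{"jaw": 0.7,"dx": 0,"dy": 0.0014,"dz": -0.0004,"yaw": 0},{"jaw": 0.7,"dx": 0,"dy": 0.0016,"dz": -0.0004,"yaw": 0},{"jaw": 0.7,"dx": 0,"dy": 0.0016,"dz": -0.0002,"yaw": 0},{"jaw": 0.7,"dx": 0,"dy": 0.0016,"dz": 0,"yaw": 0},{"jaw": 0.7,"dx": 0,"dy": 0.0016,"dz": 0,"yaw": 0}]'

```text
clock: 10.1
tool_pos: [0.5281, -0.0424, 0.0598]
eef_rot: [0.682, 0.73, -0.031, -0.018]
contact_force: [-6.6, -0.4, 5.3]
opening: 0.298
```

```bash
python3 arc.py
```

```text
t 10.1 p [ 0.5281 -0.0424  0.0598] psi 1.639 tcp ang 1.53 rad 0.0501 Ftool [-0.03 -7.   -4.83] M [-0.25   1.252 -0.004] open 0.298 tilt [-0.0679 -0.0209 -0.9975]
```

Call:
play_rows --targets '[{"jaw": 0.7,"dx": 0,"dy": -0.003,"dz": 0,"yaw": 0},{"jaw": 0.7,"dx": 0,"dy": -0.003,"dz": 0,"yaw": 0},{"jaw": 0.7,"dx": 0,"dy": 0,"dz": -0.005,"yaw": 0},{"jaw": 0.7,"dx": 0,"dy": 0,"dz": -0.015,"yaw": 0},{"jaw": 0.7,"dx": 0,"dy": 0,"dz": -0.015,"yaw": 0}]'

```text
clock: 10.6
tool_pos: [0.5293, -0.0393, 0.0956]
eef_rot: [0.682, 0.731, -0.025, -0.016]
contact_force: [0.5, -0.2, -0.0]
opening: 0.297
```

```bash
python3 arc.py
```

```text
t 10.6 p [ 0.5293 -0.0393  0.0956] psi 1.641 tcp ang 1.509 rad 0.0533 Ftool [-0.25  0.45  0.01] M [-0.049 -0.152  0.024] open 0.297 tilt [-0.0581 -0.0153 -0.9982]
```

Call:
play_rows --targets '[{"jaw": 1,"dx": -0.005,"dy": 0,"dz": -0.02,"yaw": 0},{"jaw": 1,"dx": -0.01,"dy": 0,"dz": -0.015,"yaw": 0},{"jaw": 1,"dx": -0.02,"dy": 0,"dz": 0,"yaw": 0},{"jaw": 1,"dx": -0.02,"dy": 0.005,"dz": 0,"yaw": 0},{"jaw": 1,"dx": -0.01,"dy": 0.005,"dz": 0,"yaw": 0}]'

```text
clock: 11.1
tool_pos: [0.554, -0.1, 0.1376]
eef_rot: [0.68, 0.733, -0.018, -0.011]
contact_force: [0.2, 0.5, 0.1]
opening: 0.002
```

```bash
python3 arc.py; python3 snap.py wrist 10;python3 meas.py 10|grep -v orange; python3 plan.py .5550 -.1355 .09 1.64
```

```text
t 11.1 p [ 0.554  -0.1     0.1376] psi 1.647 tcp ang -0.263 rad 0.029 Ftool [ 0.44  0.25 -0.13] M [-0.019 -0.166 -0.046] open 0.002 tilt [-0.0402 -0.0105 -0.9991]
11.1 [ 0.55404934 -0.10004182  0.13762811] [ 0.35  0.79 -0.45  1.8   0.51  0.71 -0.32] [0.22 0.46 0.12]
green 4481 [266.5  93.3] ctr [ 0.5367 -0.0051] box [[0.5047, 0.0243], [0.5556, 0.0287], [0.5644, -0.0462], [0.5093, -0.0518]]
red 803 [266.8 100.3] ctr [ 0.538  -0.0109] box [[0.5262, 0.0026], [0.5474, 0.004], [0.5497, -0.0249], [0.5278, -0.0265]]
blue 15 [277.9 245.9] ctr [ 0.5553 -0.1239] box [[0.5511, -0.1239], [0.5591, -0.1219], [0.5595, -0.1236], [0.5515, -0.1256]]
pos [ 0.555  -0.1015  0.1375] psi 1.645 d [-0.     -0.034  -0.0475] dpsi -0.005 q [ 0.35  0.79 -0.45  1.8   0.51  0.71 -0.32] t 11.15
[-0.017, -0.0013, 0.0237, 0.0025]
[-0.017, -0.0012, 0.0237, 0.0025]
```

View pics/wrist10.png

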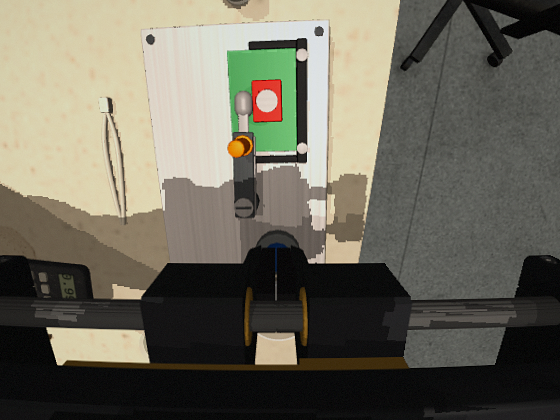

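Call:
play_rows --targets '[{"jaw": 1,"dx": -0.017,"dy": -0.001,"dz": 0.01,"yaw": 0},{"jaw": 1,"dx": -0.017,"dy": -0.001,"dz": 0.01,"yaw": 0},{"jaw": 1,"dx": 0,"dy": -0.001,"dz": 0.02,"yaw": 0},{"jaw": 1,"dx": 0,"dy": 0,"dz": 0.02,"yaw": 0},{"jaw": 1,"dx": 0,"dy": 0,"dz": 0,"yaw": 0}]'

```text
clock: 11.65
tool_pos: [0.5519, -0.1404, 0.073]
eef_rot: [0.68, 0.732, -0.017, -0.011]
contact_force: [-0.4, -0.2, -0.8]
opening: 0.004
```

```bash
python3 arc.py; python3 plan.py .555 -.1355 .058 1.64 4
```

```text
t 11.65 p [ 0.5519 -0.1404  0.073 ] psi 1.645 tcp ang -1.075 rad 0.0545 Ftool [-0.2  -0.34  0.79] M [-0.08  -0.054 -0.027] open 0.004 tilt [-0.0394 -0.0109 -0.9992]
pos [ 0.5519 -0.1404  0.073 ] psi 1.645 d [ 0.0031  0.0049 -0.015 ] dpsi -0.005 q [ 0.38  0.89 -0.39  1.81  0.59  0.59 -0.31] t 11.65
[0.0012, 0.0009, 0.0037, 0.0011]
[0.0012, 0.0009, 0.0037, 0.0011]
[0.0012, 0.0009, 0.0037, 0.0011]
[0.0012, 0.0009, 0.0037, 0.0011]
```

Call:
play_rows --targets '[{"jaw": 1,"dx": 0.002,"dy": 0.002,"dz": 0.004,"yaw": 0},{"jaw": 1,"dx": 0.002,"dy": 0.002,"dz": 0.005,"yaw": 0},{"jaw": 1,"dx": 0.001,"dy": 0,"dz": 0.004,"yaw": 0},{"jaw": 1,"dx": 0,"dy": 0,"dz": 0.003,"yaw": 0},{"jaw": 1,"dx": 0,"dy": 0,"dz": 0.003,"yaw": 0}]'

```text
clock: 12.15
tool_pos: [0.5557, -0.1349, 0.0535]
eef_rot: [0.68, 0.733, -0.017, -0.01]
contact_force: [-0.8, -0.7, 2.8]
opening: 0.006
```

```bash
python3 arc.py
```

```text
t 12.15 p [ 0.5557 -0.1349  0.0535] psi 1.645 tcp ang -0.959 rad 0.0518 Ftool [-0.62 -0.96 -2.8 ] M [-0.164  0.109 -0.062] open 0.006 tilt [-0.0381 -0.0106 -0.9992]
```

Call:
play_rows --targets '[{"jaw": 1,"dx": 0,"dy": 0,"dz": 0.0015,"yaw": 0},{"jaw": 1,"dx": 0,"dy": 0,"dz": 0.0015,"yaw": 0},{"jaw": 1,"dx": 0,"dy": 0,"dz": 0.0015,"yaw": 0},{"jaw": 1,"dx": 0,"dy": 0,"dz": 0.0015,"yaw": 0},{"jaw": 1,"dx": 0,"dy": 0,"dz": 0.0015,"yaw": 0}]'

```text
clock: 12.65
tool_pos: [0.5558, -0.1349, 0.0504]
eef_rot: [0.68, 0.733, -0.017, -0.009]
contact_force: [-3.8, 0.5, 15.8]
opening: 0.003
```

```bash
python3 arc.py
```

```text
t 12.65 p [ 0.5558 -0.1349  0.0504] psi 1.646 tcp ang -0.958 rad 0.0518 Ftool [  0.65  -4.31 -15.63] M [ 0.006  0.79  -0.041] open 0.003 tilt [-0.0361 -0.0131 -0.9993]
```

Call:
play_rows --targets '[{"jaw": 1,"dx": 0,"dy": 0,"dz": -0.01,"yaw": 0},{"jaw": 1,"dx": 0,"dy": 0,"dz": -0.03,"yaw": 0},{"jaw": 0.65,"dx": 0,"dy": 0,"dz": -0.03,"yaw": 0},{"jaw": 0.65,"dx": 0,"dy": 0,"dz": -0.02,"yaw": 0},{"jaw": 0.65,"dx": 0,"dy": 0,"dz": 0,"yaw": 0}]'

```text
clock: 13.15
tool_pos: [0.56, -0.1333, 0.1439]
eef_rot: [0.68, 0.733, -0.016, -0.008]
contact_force: [0.3, 0.2, 0.2]
opening: 0.252
```

```bash
python3 arc.py; python3 snap.py wrist 11;python3 meas.py 11; python3 - <<'E'
from h import *
d=load("wrist11");f=d["frame"][0:260,130:380,::-1]
cv2.imwrite("pics/w11c.png",cv2.resize(f,None,fx=2.3,fy=2.3,interpolation=cv2.INTER_CUBIC))
E
```

```text
t 13.15 p [ 0.56   -0.1333  0.1439] psi 1.646 tcp ang -0.876 rad 0.0531 Ftool [ 0.18  0.34 -0.2 ] M [-0.053 -0.174  0.049] open 0.252 tilt [-0.0341 -0.0124 -0.9993]
13.15 [ 0.55999769 -0.13326915  0.14392371] [ 0.41  0.8  -0.46  1.76  0.51  0.74 -0.26] [0.34 0.21 0.19]
green 4598 [261.7  48.5] ctr [ 0.5369 -0.0057] box [[0.505, 0.0244], [0.5557, 0.0287], [0.5646, -0.0468], [0.5099, -0.0521]]
red 826 [261.5  53.6] ctr [ 0.538  -0.0113] box [[0.5265, 0.0026], [0.5475, 0.0039], [0.5498, -0.0254], [0.5281, -0.0268]]
orange 367 [233.4  96.6] ctr [ 0.5249 -0.0454] box [[0.515, -0.05], [0.5188, -0.0378], [0.5355, -0.0419], [0.5319, -0.0542]]
orange 51 [ 41.7 283.5] ctr [ 0.3696 -0.1988] box [[0.3668, -0.1959], [0.3733, -0.1951], [0.372, -0.2019], [0.3655, -0.2027]]
orange 133 [349.3 319.3] ctr [ 0.6233 -0.2051] box [[0.6183, -0.1849], [0.6211, -0.1845], [0.6281, -0.223], [0.6251, -0.2233]]
orange 89 [201.4 323.1] ctr [ 0.5044 -0.2208] box [[0.5033, -0.2082], [0.5057, -0.208], [0.5056, -0.2326], [0.5031, -0.2329]]
blue 606 [272.1 217.1] ctr [ 0.5549 -0.1348] box [[0.5435, -0.1237], [0.5646, -0.1219], [0.5666, -0.146], [0.5449, -0.148]]
```

View pics/w11c.png

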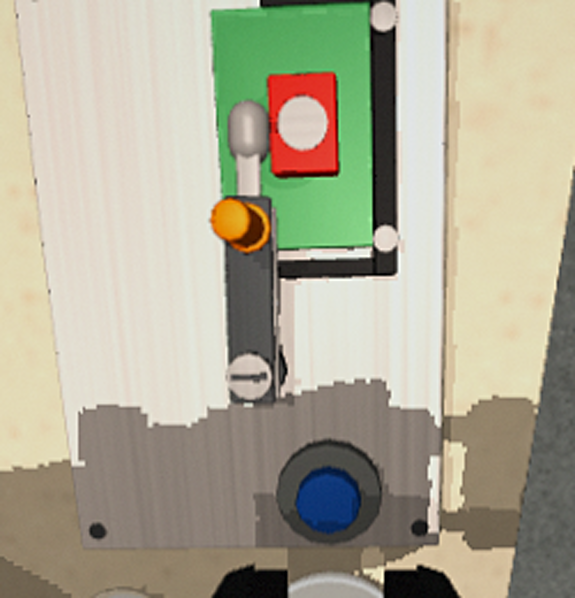

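```bash
python3 - <<'E'
from h import *
d=load("wrist11");print(plane(d,[[230.6,96]],.087,d["st"]),plane(d,[[130+249/2.3,376/2.3]],.060,d["st"]))
E
python3 plan.py .5225 -.0445 .10 1.66 5
```

```text
[[ 0.52306286 -0.04516419  0.087     ]] [[ 0.52583122 -0.09228062  0.06      ]]
pos [ 0.5591 -0.1334  0.1427] psi 1.646 d [-0.0366  0.0889 -0.0427] dpsi 0.014 q [ 0.41  0.8  -0.46  1.77  0.51  0.74 -0.26] t 13.2
[0.0183, -0.006, 0.0085, -0.0028]
[0.0183, -0.0059, 0.0085, -0.0028]
[0.0183, -0.0059, 0.0085, -0.0028]
[0.0183, -0.0058, 0.0085, -0.0028]
[0.0184, -0.0058, 0.0085, -0.0028]
```

Call:
play_rows --targets '[{"jaw": 0.65,"dx": 0.018,"dy": -0.006,"dz": 0.008,"yaw": 0},{"jaw": 0.65,"dx": 0.018,"dy": -0.006,"dz": 0.008,"yaw": 0},{"jaw": 0.65,"dx": 0.018,"dy": -0.006,"dz": 0.008,"yaw": 0},{"jaw": 0.65,"dx": 0.018,"dy": -0.006,"dz": 0.008,"yaw": 0},{"jaw": 0.65,"dx": 0.016,"dy": -0.005,"dz": 0.006,"yaw": 0}]'

```text
clock: 13.7
tool_pos: [0.5193, -0.0498, 0.0985]
eef_rot: [0.683, 0.73, -0.019, -0.01]
contact_force: [-0.9, 0.7, -0.5]
opening: 0.348
```

```bash
python3 plan.py .524 -.045 .062 1.64 5
```

```text
pos [ 0.5193 -0.0498  0.0985] psi 1.639 d [ 0.0047  0.0048 -0.0365] dpsi 0.001 q [ 0.22  0.81 -0.37  1.95  0.57  0.54 -0.49] t 13.7
[0.0009, 0.001, 0.0073, -0.0002]
[0.0009, 0.001, 0.0073, -0.0002]
[0.0009, 0.001, 0.0073, -0.0002]
[0.0009, 0.001, 0.0073, -0.0002]
[0.0009, 0.001, 0.0073, -0.0002]
```

Call:
play_rows --targets '[{"jaw": 0.65,"dx": 0.001,"dy": 0.003,"dz": 0,"yaw": 0},{"jaw": 0.65,"dx": 0,"dy": 0.0015,"dz": 0.005,"yaw": 0},{"jaw": 0.65,"dx": 0,"dy": 0.0005,"dz": 0.012,"yaw": 0},{"jaw": 0.65,"dx": 0,"dy": 0.0005,"dz": 0.012,"yaw": 0},{"jaw": 0.65,"dx": 0,"dy": 0,"dz": 0.006,"yaw": 0}]'

```text
clock: 14.2
tool_pos: [0.5224, -0.0496, 0.0579]
eef_rot: [0.682, 0.731, -0.02, -0.012]
contact_force: [-1.1, -0.4, 0.4]
opening: 0.349
```

```bash
python3 arc.py;python3 snap.py wrist 12 150 60 450 285
```

```text
t 14.2 p [ 0.5224 -0.0496  0.0579] psi 1.64 tcp ang 1.654 rad 0.043 Ftool [-0.33 -1.14 -0.31] M [-0.014 -0.126  0.051] open 0.349 tilt [-0.0447 -0.0137 -0.9989]
scale 2.6666666666666665
14.2 [ 0.5224291  -0.04961879  0.05785407] [ 0.19  0.88 -0.32  1.95  0.61  0.46 -0.52] [-1.09 -0.4   0.37]
```

View pics/wrist12.png

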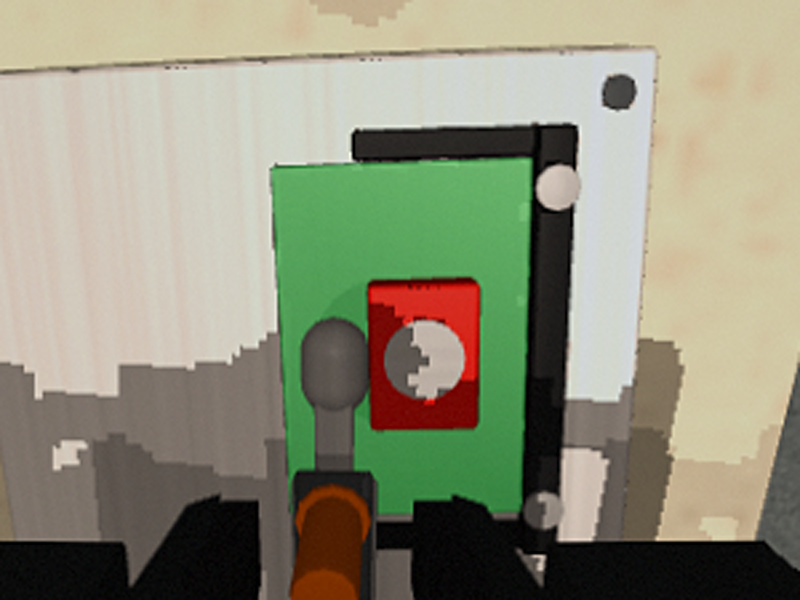

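Call:
play_rows --targets '[{"jaw": 0.65,"dx": 0.003,"dy": -0.003,"dz": -0.003,"yaw": 0},{"jaw": 0.65,"dx": 0.001,"dy": -0.003,"dz": 0,"yaw": 0},{"jaw": 0.65,"dx": 0,"dy": -0.002,"dz": 0,"yaw": 0},{"jaw": 0.65,"dx": 0,"dy": -0.002,"dz": 0,"yaw": -0.03},{"jaw": 0.65,"dx": 0,"dy": -0.002,"dz": 0,"yaw": -0.04}]'

```text
clock: 14.75
tool_pos: [0.5108, -0.047, 0.0616]
eef_rot: [0.655, 0.755, -0.019, -0.011]
contact_force: [3.4, -1.0, -2.5]
opening: 0.349
```

```bash
python3 arc.py
```

```text
t 14.75 p [ 0.5108 -0.047   0.0616] psi 1.713 tcp ang 1.893 rad 0.048 Ftool [-1.42  3.34  2.32] M [-0.143 -0.729  0.012] open 0.349 tilt [-0.042  -0.0139 -0.999 ]
```

Call:
play_rows --targets '[{"jaw": 0.65,"dx": -0.0005,"dy": -0.003,"dz": 0,"yaw": -0.06},{"jaw": 0.65,"dx": -0.0005,"dy": -0.003,"dz": 0,"yaw": -0.06},{"jaw": 0.65,"dx": -0.0005,"dy": -0.003,"dz": 0,"yaw": -0.06},{"jaw": 0.65,"dx": -0.0005,"dy": -0.003,"dz": 0,"yaw": -0.06},{"jaw": 0.65,"dx": -0.0005,"dy": -0.003,"dz": 0,"yaw": -0.06}]'

```text
clock: 15.25
tool_pos: [0.5034, -0.0516, 0.064]
eef_rot: [0.525, 0.851, -0.011, -0.009]
contact_force: [1.4, 0.8, -1.3]
opening: 0.352
```

```bash
python3 arc.py;python3 snap.py wrist 13 150 60 450 285
```

```text
t 15.25 p [ 0.5034 -0.0516  0.064 ] psi 2.036 tcp ang 2.075 rad 0.0467 Ftool [0.04 1.66 1.27] M [ 0.124 -0.373 -0.011] open 0.352 tilt [-0.0273 -0.0095 -0.9996]
scale 2.6666666666666665
15.25 [ 0.50343454 -0.05162102  0.06397041] [ 0.24  0.86 -0.39  2.02  0.77  0.45 -0.29] [ 1.43  0.77 -1.31]
```

View pics/wrist13.png

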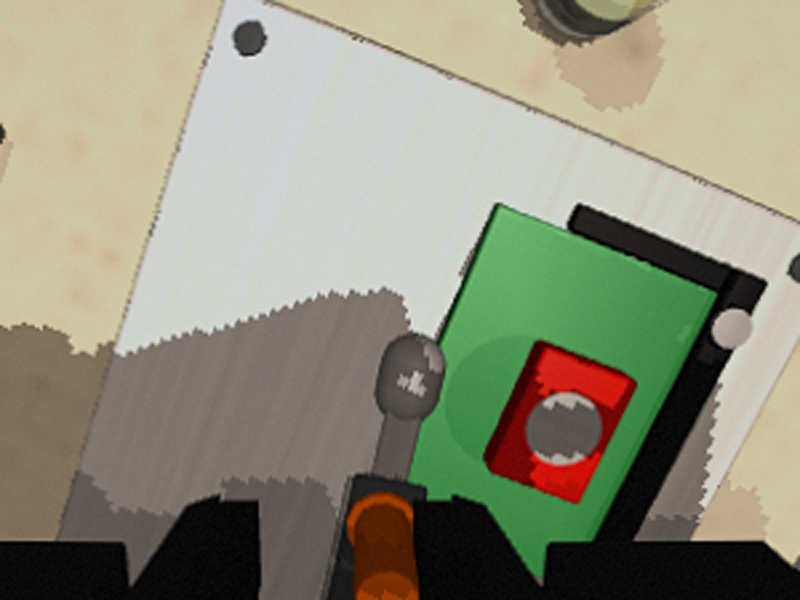

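Call:
play_rows --targets '[{"jaw": 0.65,"dx": 0.0005,"dy": -0.005,"dz": 0.0005,"yaw": -0.07},{"jaw": 0.65,"dx": 0,"dy": -0.005,"dz": 0.0005,"yaw": -0.08},{"jaw": 0.65,"dx": 0,"dy": -0.005,"dz": 0.0005,"yaw": -0.1},{"jaw": 0.65,"dx": -0.0005,"dy": -0.005,"dz": 0,"yaw": -0.1},{"jaw": 0.65,"dx": -0.0005,"dy": -0.005,"dz": 0,"yaw": -0.1}]'

```text
clock: 15.8
tool_pos: [0.4866, -0.0651, 0.0647]
eef_rot: [0.311, 0.95, -0.006, -0.008]
contact_force: [1.0, 1.7, -1.7]
opening: 0.347
```

```bash
python3 arc.py
```

```text
t 15.8 p [ 0.4866 -0.0651  0.0647] psi 2.508 tcp ang 2.534 rad 0.0479 Ftool [0.21 1.99 1.71] M [ 0.238 -0.42   0.017] open 0.347 tilt [-0.0194 -0.0065 -0.9998]
```

Call:
play_rows --targets '[{"jaw": 0.65,"dx": 0,"dy": -0.005,"dz": 0,"yaw": -0.08},{"jaw": 0.65,"dx": 0,"dy": -0.005,"dz": 0,"yaw": -0.08},{"jaw": 0.65,"dx": 0,"dy": -0.005,"dz": 0,"yaw": -0.1},{"jaw": 0.65,"dx": -0.0005,"dy": -0.004,"dz": 0,"yaw": -0.08},{"jaw": 0.65,"dx": 0,"dy": -0.002,"dz": 0,"yaw": 0}]'

```text
clock: 16.3
tool_pos: [0.4777, -0.0819, 0.0658]
eef_rot: [0.137, 0.991, -0.002, -0.008]
contact_force: [-0.6, 1.6, -1.9]
opening: 0.35
```

Call:
play_rows --targets '[{"jaw": 0.65,"dx": 0,"dy": 0.004,"dz": 0,"yaw": 0},{"jaw": 0.65,"dx": 0,"dy": 0.003,"dz": 0,"yaw": 0},{"jaw": 0.65,"dx": 0,"dy": 0,"dz": -0.01,"yaw": 0},{"jaw": 0.65,"dx": 0,"dy": 0,"dz": -0.02,"yaw": 0},{"jaw": 0.65,"dx": 0,"dy": 0,"dz": -0.03,"yaw": 0}]'

```text
clock: 16.8
tool_pos: [0.4781, -0.0746, 0.126]
eef_rot: [0.139, 0.99, -0.004, -0.012]
contact_force: [1.0, -0.9, 0.8]
opening: 0.349
```

```bash
python3 arc.py;python3 snap.py wrist 14
```

```text
t 16.8 p [ 0.4781 -0.0746  0.126 ] psi 2.863 tcp ang 2.783 rad 0.0511 Ftool [-1.21 -0.56 -0.81] M [ 0.034 -0.134 -0.022] open 0.349 tilt [-0.0244 -0.0038 -0.9997]
16.8 [ 0.47810621 -0.07455796  0.12600626] [ 0.47  0.79 -0.69  2.05  0.86  0.65  0.48] [ 1.03 -0.87  0.78]
```

View pics/wrist14.png

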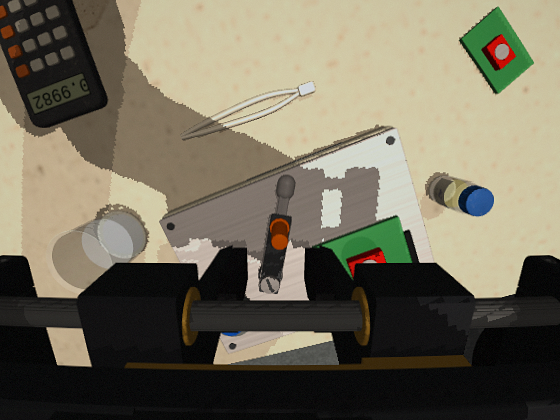

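Call:
play_rows --targets '[{"jaw": 0.65,"dx": 0,"dy": 0,"dz": -0.03,"yaw": 0.12},{"jaw": 0.65,"dx": 0.005,"dy": 0.01,"dz": -0.03,"yaw": 0.14},{"jaw": 0.65,"dx": 0,"dy": 0.015,"dz": -0.02,"yaw": 0.14},{"jaw": 0.65,"dx": -0.015,"dy": 0.01,"dz": 0,"yaw": 0.14},{"jaw": 0.65,"dx": -0.02,"dy": 0.01,"dz": 0,"yaw": 0.14}]'

```text
clock: 17.35
tool_pos: [0.5268, -0.0569, 0.2181]
eef_rot: [0.472, 0.882, -0.005, -0.006]
contact_force: [0.5, -0.4, -0.2]
opening: 0.348
```

Call:
play_rows --targets '[{"jaw": 0.65,"dx": -0.02,"dy": 0.01,"dz": 0,"yaw": 0.14},{"jaw": 0.65,"dx": -0.02,"dy": 0.01,"dz": 0,"yaw": 0.14},{"jaw": 0.65,"dx": -0.02,"dy": 0.005,"dz": 0,"yaw": 0.14},{"jaw": 0.65,"dx": -0.02,"dy": 0,"dz": 0,"yaw": 0.14},{"jaw": 0.65,"dx": 0,"dy": 0,"dz": 0,"yaw": 0}]'

```text
clock: 17.85
tool_pos: [0.5821, -0.1186, 0.2222]
eef_rot: [0.705, 0.709, -0.004, -0.002]
contact_force: [0.5, -0.8, -0.4]
opening: 0.35
```

```bash
python3 arc.py;python3 snap.py wrist 15; python3 meas.py 15|grep -v orange; python3 snap.py scene 15 210 140 400 290;python3 - <<'E'
from h import *
d=load("wrist15");f=d["frame"][0:240,130:420,::-1]
cv2.imwrite("pics/w15c.png",cv2.resize(f,None,fx=2.5,fy=2.5,interpolation=cv2.INTER_CUBIC))
E
```

```text
t 17.85 p [ 0.5821 -0.1186  0.2222] psi 1.576 tcp ang -0.436 rad 0.0619 Ftool [-0.76  0.52  0.42] M [-0.002 -0.066  0.02 ] open 0.35 tilt [-0.0088 -0.002  -1.    ]
17.85 [ 0.58212463 -0.11863117  0.22217826] [ 0.39  0.7  -0.47  1.66  0.39  0.88 -0.23] [ 0.52 -0.76 -0.42]
green 3094 [230.6  89.6] ctr [ 0.5341 -0.0102] box [[0.5052, 0.0234], [0.5563, 0.029], [0.5654, -0.046], [0.5115, -0.0526]]
red 430 [233.7  89.6] ctr [ 0.5387 -0.0113] box [[0.5262, 0.002], [0.5474, 0.0044], [0.5507, -0.025], [0.529, -0.0275]]
blue 345 [251.6 209.6] ctr [ 0.5553 -0.1351] box [[0.542, -0.1444], [0.5471, -0.1214], [0.5685, -0.1257], [0.5639, -0.1488]]
scale 4.0
17.9 [ 0.581982   -0.1161952   0.22226892] [ 0.39  0.7  -0.47  1.66  0.39  0.88 -0.23] [ 0.77 -0.05  0.6 ]
```

View pics/w15c.png

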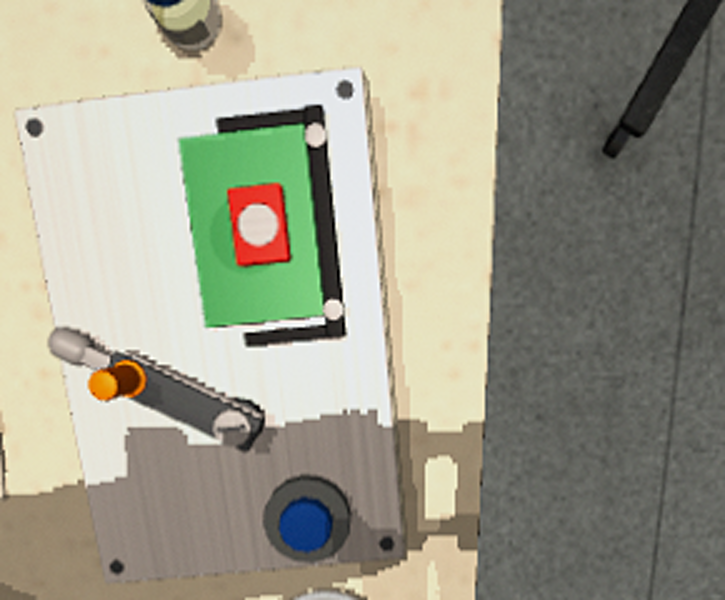

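View pics/scene15.png

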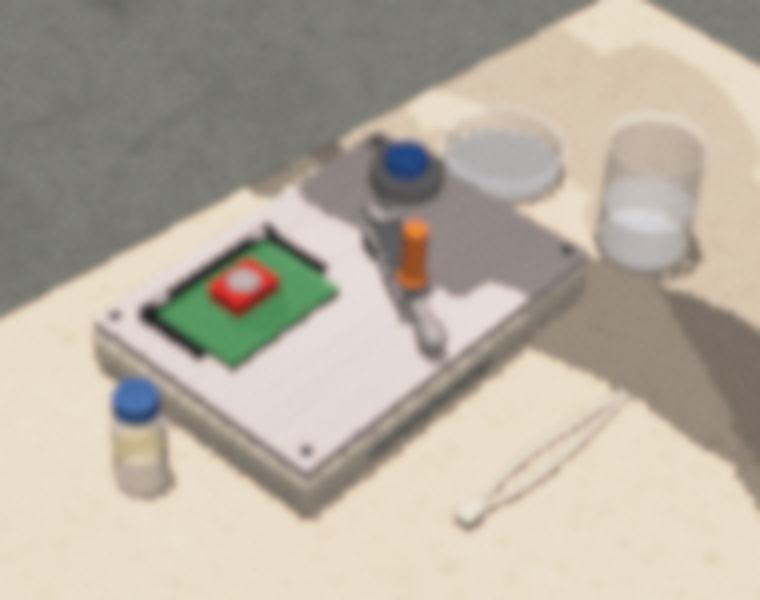

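```bash
python3 - <<'E'
from h import *
d=load("wrist15");st=d["st"];f=d["frame"]
cv2.imwrite("pics/w15z.png",cv2.resize(f[35:145,190:280,::-1],None,fx=5.4,fy=5.4,interpolation=cv2.INTER_CUBIC))
for row in (60,75,90,105,120): print(row,f[row,243:268].sum(1).tolist())
hsv=cv2.cvtColor(f,cv2.COLOR_RGB2HSV);g=cv2.inRange(hsv,(40,80,40),(85,255,255))
for w in("wrist1","wrist15"):
    d=load(w);
for row in (60,75,90,105,120):
    x=np.where(g[row,190:290])[0]+190; P=plane(d,[[x.min(),row],[x.max()+.5,row]],.04,st);print(row,P[:,:2].round(4).tolist(), np.linalg.norm(P[1]-P[0]).round(4))
E
```

```text
60 [411, 413, 416, 419, 414, 424, 423, 429, 454, 301, 74, 91, 119, 124, 116, 125, 130, 15, 640, 690, 694, 695, 697, 695, 696]
75 [320, 434, 426, 422, 431, 429, 426, 430, 434, 434, 455, 221, 95, 117, 126, 130, 127, 137, 73, 279, 673, 705, 699, 698, 697]
90 [282, 155, 377, 445, 433, 436, 435, 435, 435, 434, 447, 458, 391, 152, 113, 123, 125, 131, 141, 142, 5, 697, 692, 699, 699]
105 [386, 389, 400, 434, 449, 431, 438, 446, 450, 448, 446, 451, 454, 481, 185, 90, 116, 130, 130, 131, 140, 87, 308, 697, 707]
120 [430, 435, 432, 438, 439, 437, 446, 450, 449, 455, 455, 452, 458, 463, 462, 491, 114, 234, 683, 705, 709, 726, 559, 93, 692]
60 [[0.5056, 0.0185], [0.5572, 0.0183]] 0.0516
75 [[0.507, 0.0041], [0.5591, 0.004]] 0.0521
90 [[0.5083, -0.0105], [0.561, -0.0106]] 0.0527
105 [[0.5108, -0.0255], [0.5619, -0.0255]] 0.0511
120 [[0.5121, -0.0408], [0.5639, -0.0407]] 0.0517
```

View pics/w15z.png

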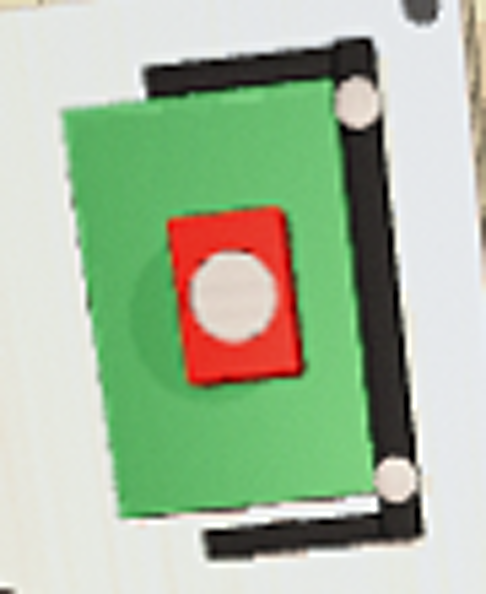

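```bash
python3 -c "
from plant import r
print(r.get_state()['contact_force']);print(r.finish_job())"
```

```text
[-0.24505432  1.27264555 -0.47087349]
the job is handed in; nothing more can be done
None
```

I swung the clip onto the slide, took the reading, parked the clip clear again and handed the job in at 17.9 s of the 72 s allowed.

- **Slide and clip:** With the fingers straddling the post, I swung the clip onto the slide's front edge. The slide went home to the fence and the toe rode up onto the glass. The highest post force I read on the edge was 5.9 N; forces are only read at the end of each half-second move, so the peak as it rode up was not captured.
- **Bearing on the block:** I pushed to a hard stop against the red block, with 7.0 N at the post. I estimate that as about 3 N on the block, after allowing for the lever ratio and the roughly 2.4 N running force.
- **Button:** With the clip left in place, I pressed the button to its stop: tip height 50.4 mm and 15.8 N, against 5 N needed for full travel. A later picture showed it sprung back up and the toe still against the block.
- **Parking the clip:** I swung it back to about 1 rad before the reader's y direction, near where it started and well clear of the slide.

**Last checks:** The final wrist picture shows the slide flush along the whole fence with no gap. The block was within about 1 mm of where it was before the clip came off. In the last scene view the vial, petri dish, beaker and tweezers look to be where they started, and the gripper was well above everything.

**Not as clean as planned:** The tool tilted up to about 4° while pushing and had mostly straightened by the end. A fingertip also dipped to 57.9 mm above the bench, 0.9 mm above the required clearance, before I raised it.

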